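# Clamp a two-part casting mould on its tilted stand

## Task

The two-part plaster mould on the tilted wooden stand has to be clamped shut before slip is poured. Swing the blue clamp bar across the mould until its end is home under the steel keeper, then screw the black knob down clockwise, going by feel, until the mould halves have closed and the pad bears firmly on them; do not overtighten, the plaster cracks. Leave the clamp set, and leave the cups, stamp and roller on the table where they are.

Things in the scene. Friction and masses are not known exactly. Their poses are not given: they have to be found in the camera images.
- mould_stand: Easel-like wooden stand fixed on the table. Origin: on the table under the middle of its base (190 x 262 mm); x level, up-slope (away from the robot at yaw 0), y left, z up. Its plywood bed rises along +x at 30 degrees, so the bed's normal leans 30 degrees from vertical towards the stand's -x: take the knob with the tool tilted so. Bed centre 75 mm above the table.
- mould: Two-part plaster mould, 124 mm up-slope x 138 mm across, plywood board on its front. Origin on the bed's face under it; z: bed normal, outwards; x up-slope; y left. Its closed height is 59 to 65 mm above the bed, differing from mould to mould. At first the halves stand 2.5 to 5 mm apart; pushing them together gives a light resistance (about 10 N) until they seat.
- swing_bar (a joint): Angle of the blue clamp bar about its pivot, rad: 0 = home at its stop under the keeper, straight across the mould; positive = swung open, counter-clockwise seen from above the bed, down the slope towards the robot. Starts at 0.6 to 1.05. About 0.6 N m to swing; stays where it is left.
- bar_pivot (a point): On the bar's pivot axis at the height of the bar's top face, near the stand's right edge; z: pivot axis, along the bed's normal; x up-slope; y left. Bar: 30 mm wide, 16 mm thick, 201 mm long from the pivot, along +y of this frame at angle 0. The keeper, a dark steel post with an overhanging jaw, stands 195 mm from the pivot.
- bar_end (a point): Centre of the bar's rounded free end, on its top face, 186 mm from the pivot axis; turns with the bar.
- knob_top (a point): Centre of the top of the black fluted knob (61 mm over the flutes, grips at 57 mm diameter, 22 mm high). z: the knob's axis, outwards, along the bed's normal. Its axis is 95 mm from the pivot. At first its underside is 22 mm above the bar; it comes down 3.2 mm per rad as it is screwed in.
- clamp_knob (a joint): Angle of the knob relative to the bar, rad: 0 at the start, growing clockwise (seen from above), which lowers the pad. Range -0.6 to 6.8. Runs free at about 0.22 N m; with the mould seated the torque rises by 0.5 to 1 N m per 100 N of clamping force, which grows by about 30 N per 0.1 rad. Let go, the screw holds, settling back a little.
- clamp_pad: Rubber-faced steel pad of 36 mm diameter at the foot of the 14 mm screw, turning with the knob. Origin: centre of its pressing face, on the knob's axis, 88 mm below the knob's top and 74 mm above the bed at knob angle 0. Clamping force wanted: about 100 N, at least 30 N; the plaster cracks at 250 N.
- cup_terracotta: Terracotta-coloured bisque cup, 55 mm wide, 58 mm high, origin under its centre. Leave alone.
- cup_cream: Cream bisque cup, 61 mm wide, 58 mm high, origin under its centre. Leave alone.
- roller: Small hardwood roller, 160 mm long, 20 mm thick, lying along its y axis. Leave alone.
- stamp: Wooden texture stamp, 42 mm square, 56 mm high. Leave alone.

How it is judged:
On the way, in this order (a step that is already met when the one before it is completed fails the run):
1. the clamp bar is swung home under the keeper before the screw is tightened (value of joint swing_bar below 0.04 rad and contact force between clamp_pad and mould below 5 N), for 0.2 s.
2. the pad is screwed down until it clamps the mould with at least 30 N (contact force between clamp_pad and mould above 30 N), for 0.2 s.
At the end, for the whole second after the job is handed in: The bar is home (within 0.04 rad of its stop) and the pad clamps the mould with 30 to 250 N (value of joint swing_bar below 0.04 rad and contact force between clamp_pad and mould between 30 and 250 N); the robot touches nothing.
It fails at once if the pad presses on the mould with more than 250 N (the plaster cracks) (contact force between clamp_pad and mould above 250 N).
It fails at once if a cup, the roller or the stamp is moved more than 20 mm (distance of any of cup_terracotta, cup_cream, roller, stamp from where it was at the start of the episode above 0.02 m).
It also fails if it takes over 72 s, if anything falls off the work surface, if the arm or the gripper's body presses on something with over 40 N, if the wrist force passes 120 N, or if a joint passes its speed limit or range.

## Robot

A 6-joint arm with a two-finger parallel gripper is mounted at the origin on a cart in front of the work surface, level with it; the furniture and walls round the work are solid. World frame = base frame: x ahead of the robot, y to its left, z up, the work surface at z = 0. Lengths are in m, angles in rad, forces in N, time in s.
With the tool pointing down it reaches from about 0.325 to 0.75 m from the base axis. Payload 7.6 kg.
Tool frame: the origin (TCP) lies midway between the tips of the shut fingers; the grasp point (between the pads) lies 19 mm behind it (manip.tcp_to_grasp is the x of the grasp point in the tool frame, in m); x points along the fingers, y is the direction in which the jaws open and shut, and the axes are right-handed (so a half turn about x gives the same grasp; the last joint's range is limited). The gripper opens to 85 mm and grips with 20 to 120 N. Pads are 22 mm wide; open, the fingers measure 114 mm over their backs; the gripper's body (76 mm by 85 mm) begins 54 mm behind the grasp point. The pads swing forward as they close: fully open they stand 13 mm farther back than shut.
Start: joints at [1.051, 0.052, 1.401, -0, 1.689, -0.07], TCP at [0.228, 0.473, 0.231] pointing down, gripper open.
Joint ranges: [-2.9, 2.9], [-0.91, 2.17], [0.12, 2.37], [-1.06, 4.2], [0.26, 2.73], [-2.93, 2.93]. Speed limits (rad/s): [2.57, 2.57, 3.01, 3.14, 3.14, 3.14].

## Interface

Orientations are given as a rotation vector (axis times angle).
In Python, from plant import manip gives the robot as it stands. The module is installed in compiled form; this text tells all that it offers.
- The arm moves only by the tool carry_out, never from a script. Its argument "targets" is a list of rows, each a list of 3 entries, a list of its own where there are three numbers: the shift along the tool's x, y, z in m, then the turn, a rotation vector about the tool's x, y, z in degrees, then the opening, from 0 (shut) to 1 (fully open). A call has 1 to 5 rows; each row shifts and turns the pose as measured when the row begins, along the tool's axes as they then stand; what a row does not reach is not made up. A row lasts 1/8 s, in which the tool goes at most 62.5 mm and 10.7 degrees, less where a joint would pass 70% of its speed; a pose out of reach is approached as far as the arm can. A call with a gripper value outside its range is refused whole. The fingers move at their own pace and stop on an object; "squeeze" is the grip in N (left out, the last holds). Time passes only in rows, so rows that do not move let the fingers close. It gives the time, the measured TCP pose, the force and the opening at its end, in the units of the state.
- manip.observe(): the state, without advancing time (a new reading comes with each control period).
- manip.get_image(name): name is "scene" or "top" or "wrist"; returns a dict with "frame" (480x640x3 uint8, blue, green, red), "vfov" (degrees; the focal length in pixels is half the picture's height over the tangent of half this angle, whatever the lens; pixels are square), "cx", "cy" (the principal point, pixels), "cam_to_world" (4x4, takes a point from camera to world coordinates); the wrist camera has in their place "tool_from_camera" (4x4, takes a point from camera to tool coordinates, whose origin is the TCP and whose axes are the tool frame's). Camera axes: x right, y down, z forward; pixel columns grow to the right and rows downward; lengths in m; the calibration is good to about 2 mm. A picture is of the moment at which its call begins: read the wrist's pose just before it. There is no depth.
- manip.finish_job(): hands the job in, once; it reports no verdict.
The state is a dict: "t": time; "joint_positions": joint angles; "joint_velocities": joint speeds; "joint_efforts": joint torques, N m; "position": TCP position; "eef_rot": TCP orientation; "wrist_force": force on the tool from outside, world axes, zero at the start; "torque": the same for the moment, N m; "opening": finger opening in m.
Only numpy, scipy, OpenCV 4.12 (cv2) and the standard library are available. Lean on these libraries where they do the work, as an engineer would, in place of code of your own. Each camera call takes 0.05 s, during which the arm holds its last target.

## Working session

There is one attempt and no reset: what is moved stays moved. The work goes in short steps, Python scripts to look and compute and a tool call to move; the robot and the scene stay as the last step left them, time stands still between calls to the robot, and variables do not carry over. Pictures are saved under pics/ and viewed, and the job is handed in when it is done.

Besides the shell and the picture viewer there is one more tool, called after "Call:" by a JSON object that holds its "fn" and its "kwargs", one argument or row to a line. carry_out: Moves the arm, as the interface text tells. Its arguments: {"type":"object","properties":{"targets":{"type":"array","items":{"type":"array"}},"squeeze":{"type":"number"}},"required":["targets"]}

```bash
mkdir -p pics; ls; cat > h.py <<'E'
import numpy as np, cv2
from scipy.spatial.transform import Rotation as R
from plant import manip
def snap(name,fn):
    s=manip.observe(); im=manip.get_image(name); cv2.imwrite('pics/'+fn,im['frame'])
    f=240/np.tan(np.radians(im['vfov'])/2)
    if name=='wrist':
        T=np.eye(4);T[:3,:3]=R.from_rotvec(s['eef_rot']).as_matrix();T[:3,3]=s['position']
        T=T@np.array(im['tool_from_camera'])
    else: T=np.array(im['cam_to_world'])
    np.savez('pics/'+fn[:-4]+'.npz',T=T,f=f,c=[im['cx'],im['cy']])
    return im['frame'],T,f,(im['cx'],im['cy'])
def load(fn):
    d=np.load('pics/'+fn+'.npz'); return d['T'],float(d['f']),d['c']
def ray(fn,u,v):
    T,f,c=load(fn); d=T[:3,:3]@np.array([(u-c[0])/f,(v-c[1])/f,1]); return T[:3,3],d/np.linalg.norm(d)
def plane(fn,u,v,p0,n):
    o,d=ray(fn,u,v); return o+d*(np.dot(np.array(p0)-o,n)/np.dot(d,n))
def proj(fn,p):
    T,f,c=load(fn); q=T[:3,:3].T@(np.array(p)-T[:3,3]); return q[:2]/q[2]*f+c
def tri(rs):
    A=np.zeros((3,3));b=np.zeros(3)
    for o,d in rs:
        P=np.eye(3)-np.outer(d,d);A+=P;b+=P@o
    x=np.linalg.solve(A,b); return x,[np.linalg.norm((np.eye(3)-np.outer(d,d))@(x-o)) for o,d in rs]
E
python3 - <<'E'
from h import *
s=manip.observe(); print(s, manip.tcp_to_grasp)
for n in ['scene','top','wrist']:
    _,T,f,c=snap(n,n+'0.png'); print(n,T.round(3),f,c)
E
```

```text
pics
{'t': 0.0, 'joint_positions': array([ 1.05069568e+00,  5.28219034e-02,  1.40176900e+00, -1.60788715e-07,
        1.68859753e+00, -7.03574203e-02]), 'joint_velocities': array([-2.97991188e-05,  8.74580402e-04,  1.06483680e-03, -1.04866902e-03,
       -1.04777343e-03,  1.00288906e-03]), 'joint_efforts': array([ 1.46976094e-03, -3.81685209e+01, -3.60179257e+01, -1.90145073e-05,
        6.50062997e-03,  3.98300904e-05]), 'position': array([0.22808539, 0.47251668, 0.23045786]), 'eef_rot': array([ 0.35150281,  1.54233585, -0.35391789]), 'wrist_force': array([ 0.33991714,  0.22015833, -0.658283  ]), 'torque': array([-0.0496317 , -0.0112604 ,  0.02140326]), 'opening': 0.0853542576304873} -0.0187
scene [[-0.858 -0.41   0.308  0.309]
 [-0.513  0.679 -0.525  0.469]
 [ 0.006 -0.609 -0.794  0.867]
 [ 0.     0.     0.     1.   ]] 448.0438726700862 (314.4457158846309, 248.99224511766909)
top [[ 0.024 -0.994  0.105  0.463]
 [-1.    -0.023  0.009 -0.035]
 [-0.007 -0.105 -0.994  1.342]
 [ 0.     0.     0.     1.   ]] 501.5639597580891 (318.695757787231, 246.53750328654482)
wrist [[ 0.435  0.866  0.246  0.166]
 [ 0.9   -0.419 -0.119  0.503]
 [ 0.     0.273 -0.962  0.374]
 [ 0.     0.     0.     1.   ]] 415.46066680666326 (328.11083121577207, 237.8665027399742)
```

View pics/scene0.png

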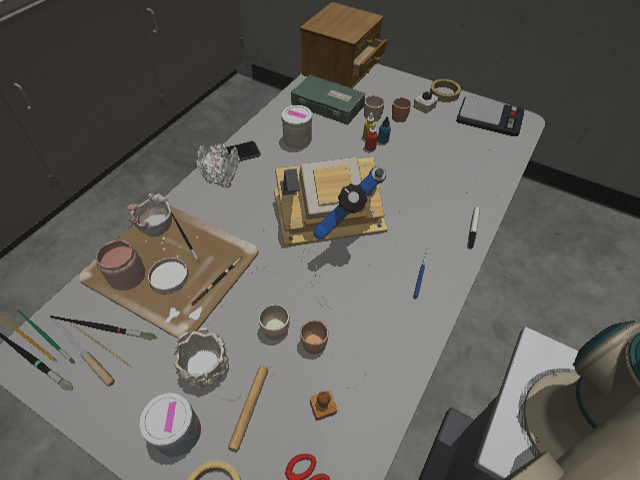

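View pics/top0.png

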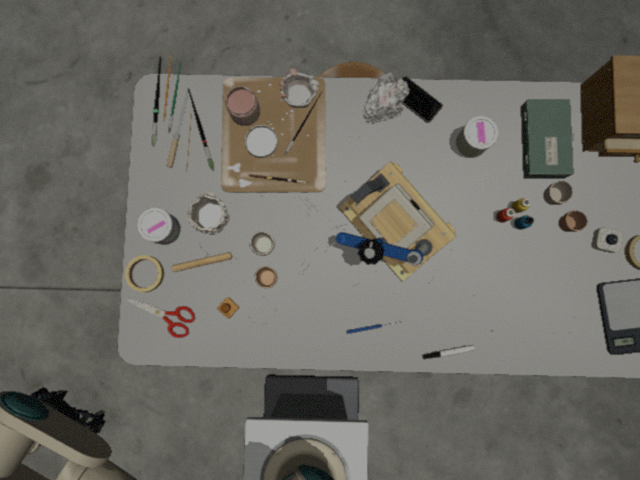

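View pics/wrist0.png

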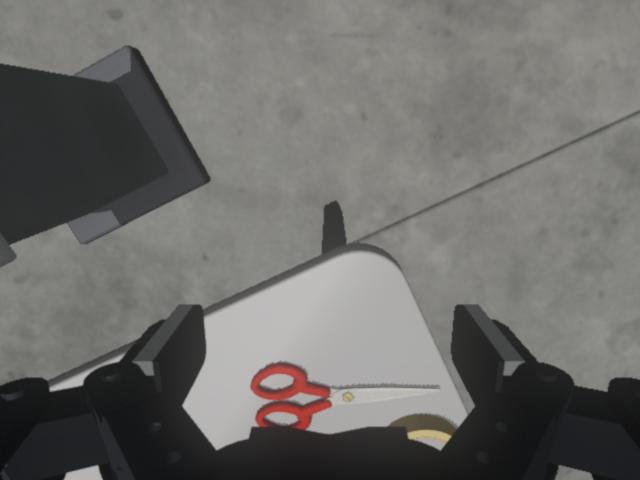

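The stand is at about (395,220) in the top picture, yawed to the right. The pivot is near (420,250) and the keeper near (370,188). I'll enlarge both views.

```bash
python3 - <<'E'
import cv2
a=cv2.imread('pics/top0.png')[150:290,320:470]; cv2.imwrite('pics/top0z.png',cv2.resize(a,None,fx=5,fy=4.2857*0+4.2,interpolation=cv2.INTER_CUBIC)[:600,:800])
a=cv2.imread('pics/scene0.png')[140:260,255:405]; cv2.imwrite('pics/scene0z.png',cv2.resize(a,None,fx=5,fy=5,interpolation=cv2.INTER_CUBIC))
E
```

```text
(no output)
```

View pics/top0z.png

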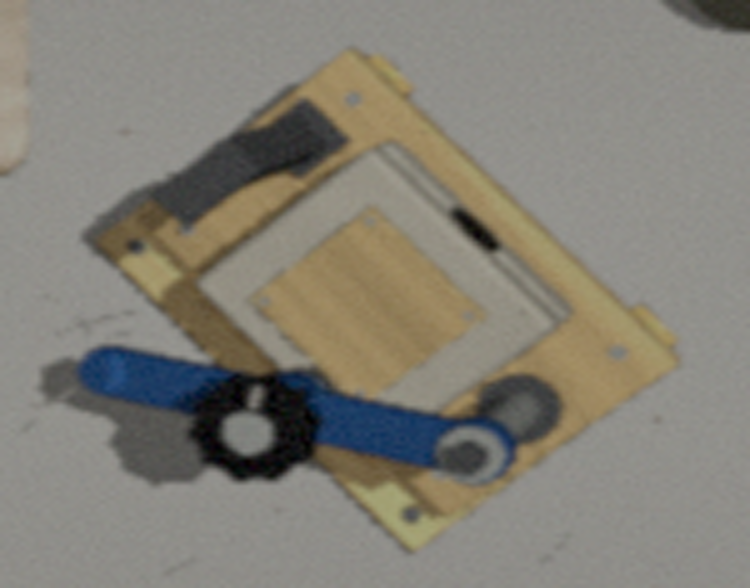

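View pics/scene0z.png

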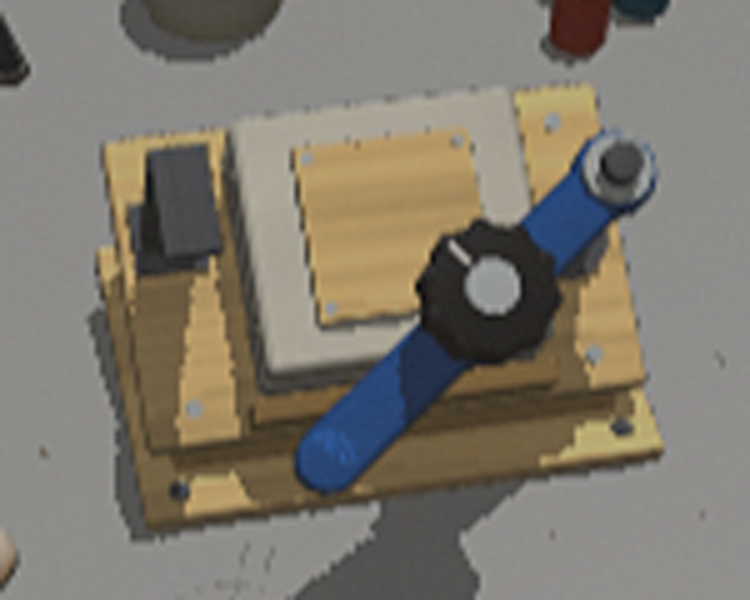

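```bash
cat > m.py <<'E'
from h import *
t=lambda X,Y:ray('top0',320+X/5,150+Y/4.2)
s=lambda X,Y:ray('scene0',255+X/5,140+Y/5)
P={}
for n,a,b in [('end',(108,372),(328,460)),('knob',(248,433),(493,285)),('bolt',(465,457),(622,163)),('keeperTL',(305,100),(150,150)),('bedUL',(352,50),(105,145)),('bedLR',(437,515),(645,380)),('mouldLL',(200,275),(270,370)),('mouldUL',(380,145),(232,125)),('baseLR',(412,552),(662,455))]:
    P[n],e=tri([t(*a),s(*b)]); print(n,P[n].round(4),np.round(e,4))
E
python3 - <<'E'
from m import *
d=P['mouldUL']-P['mouldLL'];print(np.linalg.norm(d),np.degrees(np.arctan2(d[1],d[0])),np.degrees(np.arcsin(d[2]/np.linalg.norm(d))))
d=P['end']-P['bolt'];print(np.linalg.norm(d), d)
print(np.linalg.norm(P['knob']-P['bolt']))
E
```

```text
end [ 0.6149 -0.0791  0.1098] [0.0012 0.0012]
knob [ 0.573  -0.1418  0.1865] [0.001 0.001]
bolt [ 0.562  -0.2433  0.1804] [0.0003 0.0003]
keeperTL [ 0.7691 -0.1714  0.1465] [0.0011 0.0011]
bedUL [ 0.8124 -0.1981  0.1076] [0.0013 0.0013]
bedLR [ 0.5369 -0.2545  0.0397] [0.0005 0.0005]
mouldLL [ 0.6754 -0.1259  0.0899] [0.0007 0.0007]
mouldUL [ 0.745  -0.2077  0.145 ] [0.0002 0.0002]
baseLR [ 0.5169 -0.2474  0.0012] [0.0011 0.0011]
0.12069704543034088 -49.6463468082052 27.154062597133436
0.1864123745242603 [ 0.05293055  0.16420311 -0.07060644]
0.1023251337899199
```

```bash
python3 - <<'E'
from m import *
from scipy.optimize import least_squares
tp=lambda X,Y:np.array([320+X/5,150+Y/4.2]); sp=lambda X,Y:np.array([255+X/5,140+Y/5])
def ax(psi):
    c,s=np.cos(psi),np.sin(psi);C,S=np.cos(np.pi/6),.5
    return np.array([c*C,s*C,S]),np.array([-s,c,0]),np.array([-S*c,-S*s,C])
obs={'end':((108,372),(328,460)),'knob':((248,433),(493,285)),'bolt':((465,457),(622,163)),'ml':((200,275),(270,370)),'mu':((380,145),(232,125))}
def pts(x):
    u,l,n=ax(x[0]);p=x[1:4];q=x[4];b=np.cos(q)*l-np.sin(q)*u
    return {'end':p+.186*b,'knob':p+.095*b+.044*n,'bolt':p+x[5]*n,'ml':x[6:9],'mu':x[6:9]+.124*u}
def res(x):
    P=pts(x);r=[]
    for k,(a,b) in obs.items(): r+=list(proj('top0',P[k])-tp(*a))+list(proj('scene0',P[k])-sp(*b))
    return np.array(r)
r=least_squares(res,[-.87,.56,-.24,.17,.8,.01,.675,-.126,.09])
print(r.x.round(4),np.degrees(r.x[[0,4]]));print(r.fun.round(2))
u,l,n=ax(r.x[0]);print(u,l,n);p=r.x[1:4]
for k,v in pts(r.x).items(): print(k,v.round(4))
print('home knob',p+.095*l+.044*n,'home end',p+.186*l)
for a in [tp(412,552)]: print(plane('top0',*a,[0,0,0],[0,0,1]))
a=plane('scene0',*sp(662,458),[0,0,0],[0,0,1]);b=plane('scene0',*sp(148,530),[0,0,0],[0,0,1]);print(a,b,np.linalg.norm(a-b),np.degrees(np.arctan2(*(b-a)[[0,1]])))
E
```

```text
end [ 0.6149 -0.0791  0.1098] [0.0012 0.0012]
knob [ 0.573  -0.1418  0.1865] [0.001 0.001]
bolt [ 0.562  -0.2433  0.1804] [0.0003 0.0003]
keeperTL [ 0.7691 -0.1714  0.1465] [0.0011 0.0011]
bedUL [ 0.8124 -0.1981  0.1076] [0.0013 0.0013]
bedLR [ 0.5369 -0.2545  0.0397] [0.0005 0.0005]
mouldLL [ 0.6754 -0.1259  0.0899] [0.0007 0.0007]
mouldUL [ 0.745  -0.2077  0.145 ] [0.0002 0.0002]
baseLR [ 0.5169 -0.2474  0.0012] [0.0011 0.0011]
[-0.8669  0.5643 -0.247   0.173   0.6567  0.0077  0.6756 -0.1261  0.0856] [-49.66922445  37.62721751]
[-1.06  0.01  0.84 -0.7   0.34 -1.02 -0.16  0.77  0.24 -0.    0.34  0.09
  0.06  0.47 -0.28  1.09  0.23 -0.38  0.09 -0.91]
[ 0.56049107 -0.66018918  0.5       ] [0.76232081 0.64719934 0.        ] [-0.32359967  0.3811604   0.8660254 ]
end [ 0.6129 -0.0767  0.1163]
knob [ 0.5749 -0.1433  0.1821]
bolt [ 0.5618 -0.2441  0.1797]
ml [ 0.6756 -0.1261  0.0856]
mu [ 0.7451 -0.208   0.1476]
home knob [ 0.6224713  -0.16878544  0.21114445] home end [ 0.70608088 -0.12666135  0.17303933]
[ 0.51588202 -0.24787667  0.        ]
[ 5.17383309e-01 -2.46271457e-01 -1.11022302e-16] [ 7.13594307e-01 -7.41811870e-02  1.11022302e-16] 0.2609862388216302 48.747054846694894
```

```bash
cat > plan.py <<'E'
from h import *
psi=-.863; c,s=np.cos(psi),np.sin(psi);C,S=np.cos(np.pi/6),.5
U=np.array([c*C,s*C,S]);L=np.array([-s,c,0]);N=np.array([-S*c,-S*s,C])
p=np.array([.5643,-.247,.173])
def bc(q): return np.cos(q)*L-np.sin(q)*U, np.cos(q)*U+np.sin(q)*L
def frame(y):  # tool x = -N
    x=-N; y=y/np.linalg.norm(y); return np.column_stack([x,y,np.cross(x,y)])
def now():
    s=manip.observe(); return np.array(s['position']),R.from_rotvec(s['eef_rot']).as_matrix(),s
def rows(pos,M,tp,TM,n):
    rv=R.from_matrix(M.T@TM).as_rotvec(); out=[];P0,M0=pos,M
    for i in range(1,n+1):
        P1=pos+(tp-pos)*i/n; M1=M@R.from_rotvec(rv*i/n).as_matrix()
        out.append([np.round(M0.T@(P1-P0),4).tolist(),np.round(np.degrees(R.from_matrix(M0.T@M1).as_rotvec()),1).tolist()]);P0,M0=P1,M1
    return out
def st():
    P,M,s=now(); print('t',s['t'],'P',P.round(4),'J',s['joint_positions'].round(2),'F',s['wrist_force'].round(1),'T',s['torque'].round(2),'op',round(s['opening'],4)); print(M.round(2))
E
python3 - <<'E'
from plan import *
st(); P,M,s_=now()
b,c_=bc(.657)
for sg in (1,-1):
  TM=frame(sg*c_); print(sg,np.degrees(R.from_matrix(M.T@TM).as_rotvec()).round(0)); print(TM.round(2))
for d in (.06,.03): print(d,p+.15*b-(.015+d)*c_-.012*N)
E
```

```text
t 0.15 P [0.2281 0.4726 0.2307] J [ 1.05  0.05  1.4   0.    1.69 -0.07] F [-0.5 -0.9 -0.3] T [-0.04  0.04  0.04] op 0.085
[[-0.    0.43  0.9 ]
 [-0.    0.9  -0.43]
 [-1.   -0.   -0.  ]]
1 [ 74. -31.   8.]
[[ 0.33  0.91 -0.26]
 [-0.38 -0.12 -0.92]
 [-0.87  0.4   0.31]]
-1 [-101.   -9.  -33.]
[[ 0.33 -0.91  0.26]
 [-0.38  0.12  0.92]
 [-0.87 -0.4  -0.31]]
0.06 [ 0.53862137 -0.10475996  0.08710834]
0.03 [ 0.56591791 -0.10847825  0.09898576]
```

```bash
python3 - <<'E'
from plan import *
P,M,s=now(); b,c_=bc(.657); T=p+.15*b-(.015+.055)*c_+.10*N
print(T); r=rows(P,M,T,frame(c_),20)
for x in r: print(x)
E
```

```text
[ 0.50676177 -0.06283107  0.18608275]
[[0.0022, -0.018, 0.0242], [3.7, -1.6, 0.4]]
[[0.0028, -0.0165, 0.0252], [3.7, -1.6, 0.4]]
[[0.0034, -0.0148, 0.0262], [3.7, -1.6, 0.4]]
[[0.004, -0.0131, 0.027], [3.7, -1.6, 0.4]]
[[0.0047, -0.0114, 0.0276], [3.7, -1.6, 0.4]]
[[0.0054, -0.0096, 0.0282], [3.7, -1.6, 0.4]]
[[0.0061, -0.0078, 0.0286], [3.7, -1.6, 0.4]]
[[0.0068, -0.006, 0.0289], [3.7, -1.6, 0.4]]
[[0.0076, -0.0042, 0.029], [3.7, -1.6, 0.4]]
[[0.0083, -0.0024, 0.029], [3.7, -1.6, 0.4]]
[[0.0091, -0.0005, 0.0289], [3.7, -1.6, 0.4]]
[[0.0099, 0.0013, 0.0286], [3.7, -1.6, 0.4]]
[[0.0107, 0.003, 0.0282], [3.7, -1.6, 0.4]]
[[0.0115, 0.0047, 0.0276], [3.7, -1.6, 0.4]]
[[0.0123, 0.0064, 0.0269], [3.7, -1.6, 0.4]]
[[0.013, 0.0081, 0.0261], [3.7, -1.6, 0.4]]
[[0.0138, 0.0096, 0.0252], [3.7, -1.6, 0.4]]
[[0.0145, 0.0111, 0.0241], [3.7, -1.6, 0.4]]
[[0.0153, 0.0125, 0.0229], [3.7, -1.6, 0.4]]
[[0.016, 0.0139, 0.0217], [3.7, -1.6, 0.4]]
```

Call:
{"fn": "carry_out", "kwargs": {
  "targets": [
    [[0.004, -0.034, 0.05], [7.4, -3.2, 0.8], 0],
    [[0.006, -0.028, 0.053], [7.4, -3.2, 0.8], 0],
    [[0.009, -0.021, 0.056], [7.4, -3.2, 0.8], 0],
    [[0.012, -0.014, 0.057], [7.4, -3.2, 0.8], 0],
    [[0.015, -0.007, 0.058], [7.4, -3.2, 0.8], 0]
  ]
}}

```text
t: 0.78
position: [0.3761, 0.2033, 0.2099]
eef_rot: [0.827, 1.096, -0.823]
wrist_force: [0.2, 0.4, 1.0]
opening: -0.0
```

```bash
python3 - <<'E'
from plan import *
st()
P,M,s=now(); b,c_=bc(.657); T=p+.15*b-(.015+.055)*c_+.10*N
for n in (5,10): 
  for x in rows(P,M,T,frame(c_),n): print(x)
E
```

```text
t 0.775 P [0.3761 0.2033 0.2099] J [ 0.58 -0.32  1.81 -0.26  1.53  0.12] F [0.2 0.4 1. ] T [0.07 0.13 0.01] op -0.0
[[ 0.25  0.88  0.41]
 [-0.15  0.45 -0.88]
 [-0.96  0.15  0.24]]
[[0.0189, -0.0019, 0.0564], [7.3, -3.0, 0.7]]
[[0.0218, 0.0049, 0.0551], [7.3, -3.0, 0.7]]
[[0.0247, 0.0115, 0.0529], [7.3, -3.0, 0.7]]
[[0.0276, 0.0177, 0.0497], [7.3, -3.0, 0.7]]
[[0.0303, 0.0234, 0.0455], [7.3, -3.0, 0.7]]
[[0.0095, -0.0009, 0.0282], [3.6, -1.5, 0.4]]
[[0.0102, 0.0008, 0.0279], [3.6, -1.5, 0.4]]
[[0.0109, 0.0025, 0.0276], [3.6, -1.5, 0.4]]
[[0.0116, 0.0041, 0.0271], [3.6, -1.5, 0.4]]
[[0.0124, 0.0058, 0.0264], [3.6, -1.5, 0.4]]
[[0.0131, 0.0073, 0.0257], [3.6, -1.5, 0.4]]
[[0.0138, 0.0089, 0.0248], [3.6, -1.5, 0.4]]
[[0.0145, 0.0103, 0.0239], [3.6, -1.5, 0.4]]
[[0.0151, 0.0117, 0.0228], [3.6, -1.5, 0.4]]
[[0.0158, 0.013, 0.0216], [3.6, -1.5, 0.4]]
```

Call:
{"fn": "carry_out", "kwargs": {
  "targets": [
    [[0.019, -0.002, 0.056], [7.3, -3.0, 0.7], 0],
    [[0.022, 0.005, 0.055], [7.3, -3.0, 0.7], 0],
    [[0.025, 0.0115, 0.053], [7.3, -3.0, 0.7], 0],
    [[0.0275, 0.018, 0.05], [7.3, -3.0, 0.7], 0],
    [[0.03, 0.0235, 0.0455], [7.3, -3.0, 0.7], 0]
  ]
}}

```text
t: 1.4
position: [0.5066, -0.0736, 0.1864]
eef_rot: [1.244, 0.549, -1.226]
wrist_force: [0.4, 1.2, -0.9]
opening: -0.0002
```

```bash
python3 - <<'E'
from plan import *
st()
snap('wrist','w1.png'); snap('top','t1.png')
P,M,s=now(); b,c_=bc(.657); T=p+.15*b-(.015+.055)*c_+.10*N
print(T-P,np.degrees(R.from_matrix(M.T@frame(c_)).as_rotvec()))
E
```

```text
t 1.4 P [ 0.5066 -0.0736  0.1864] J [-0.   -0.22  1.82 -0.43  1.21  0.32] F [ 0.4  1.2 -0.9] T [ 0.18  0.17 -0.02] op -0.0002
[[ 0.32  0.9  -0.28]
 [-0.39 -0.14 -0.91]
 [-0.86  0.4   0.31]]
[0.00049874 0.01257118 0.00104866] [-1.33918034  0.83735574  0.1139567 ]
```

View pics/w1.png

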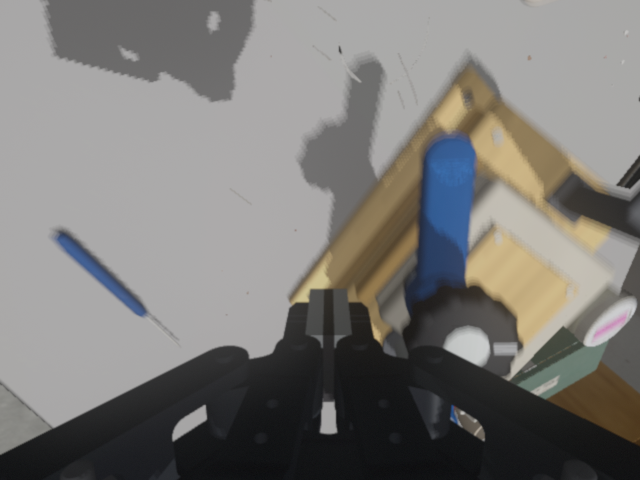

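View pics/t1.png

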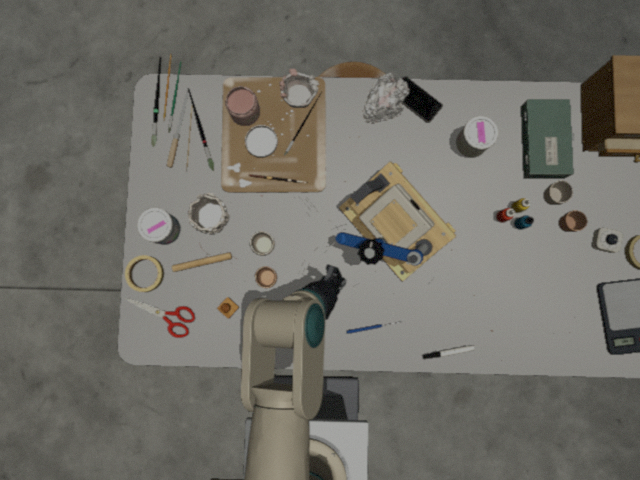

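```bash
python3 - <<'E'
from plan import *
e=plane('w1',450,160,p,N); k=plane('w1',465,347,p+.044*N,N)
b,c_=bc(.657); print('end',e,p+.186*b,'knob',k,p+.095*b+.044*N)
e2=plane('w1',420,250,p,N);e3=plane('w1',470,250,p,N);print(np.linalg.norm(e2-e3))
d=(e-p); print(np.linalg.norm(d), np.arctan2(-d@U,d@L), d@N)
d=(k-.044*N-p); print(np.linalg.norm(d), np.arctan2(-d@U,d@L))
P,M,s=now()
T=p+.15*b-(.015+.055)*c_-.012*N
print(T)
for x in rows(P,M,T,frame(c_),5):print(x)
E
```

```text
end [ 0.61428357 -0.07745226  0.11738708] [ 0.61224057 -0.07649618  0.1162008 ] knob [ 0.57683639 -0.14647077  0.18441359] [ 0.57448223 -0.14319919  0.18209477]
0.030230964799429463
0.18530405307902778 0.643794020209868 2.9533677781980346e-17
0.09196497579854145 0.6193076961419193
[ 0.54317079 -0.10537967  0.08908791]
[[0.0213, -0.0002, -0.0026], [-0.3, 0.2, 0.0]]
[[0.0213, -0.0001, -0.0025], [-0.3, 0.2, 0.0]]
[[0.0213, -0.0001, -0.0025], [-0.3, 0.2, 0.0]]
[[0.0213, -0.0001, -0.0024], [-0.3, 0.2, 0.0]]
[[0.0213, -0.0001, -0.0023], [-0.3, 0.2, 0.0]]
```

Call:
{"fn": "carry_out", "kwargs": {
  "targets": [
    [[0.021, 0, -0.0025], [-0.3, 0.2, 0], 0],
    [[0.021, 0, -0.0025], [-0.3, 0.2, 0], 0],
    [[0.021, 0, -0.0025], [-0.3, 0.2, 0], 0],
    [[0.021, 0, -0.0025], [-0.3, 0.2, 0], 0],
    [[0.021, 0, -0.002], [0, 0, 0], 0]
  ]
}}

```text
t: 2.12
position: [0.5441, -0.1034, 0.089]
eef_rot: [1.234, 0.574, -1.21]
wrist_force: [0.7, 0.2, 0.4]
opening: -0.0002
```

```bash
cat > push.py <<'E'
from plan import *
import sys
st(); P,M,s=now()
q1=float(sys.argv[1]);n=int(sys.argv[2]);off=.0295
d=P-p; print('in bar frame L,U,N',d@L,d@U,d@N)
# current phi such that finger contact
rr=np.hypot(d@L,d@U); ang=np.arctan2(-d@U,d@L); q0=ang-np.arcsin(off/rr); print('r',rr,'q finger',q0)
r0=np.sqrt(rr**2-off**2)
P0,M0=P,M
for i in range(1,n+1):
    q=q0+(q1-q0)*i/n; r=r0+(.15-r0)*i/n; b,c_=bc(q); P1=p+r*b-off*c_-.012*N
    rv=R.from_matrix(M.T@frame(bc(q1)[1])).as_rotvec(); M1=M@R.from_rotvec(rv*i/n).as_matrix()
    print(np.round(M0.T@(P1-P0),4).tolist(),np.degrees(R.from_matrix(M0.T@M1).as_rotvec()).round(1).tolist());P0,M0=P1,M1
E
python3 push.py 0.35 10
```

```text
t 2.125 P [ 0.5441 -0.1034  0.089 ] J [-0.08 -0.01  1.83 -0.44  0.98  0.31] F [0.7 0.2 0.4] T [ 0.18  0.15 -0.01] op -0.0002
[[ 0.33  0.91 -0.26]
 [-0.38 -0.12 -0.92]
 [-0.87  0.39  0.3 ]]
in bar frame L,U,N 0.07796021600031168 -0.1478562057223365 -0.011637797020712772
r 0.1671503899170479 q finger 0.9081540116502498
[0.0004, 0.0089, -0.0022] [1.8, -0.0, 0.0]
[-0.0, 0.0088, -0.002] [1.8, -0.0, 0.0]
[-0.0, 0.0088, -0.0017] [1.8, -0.0, 0.0]
[-0.0, 0.0088, -0.0015] [1.8, -0.0, 0.0]
[-0.0, 0.0087, -0.0013] [1.8, -0.0, 0.0]
[-0.0, 0.0087, -0.001] [1.8, -0.0, 0.0]
[-0.0, 0.0086, -0.0008] [1.8, -0.0, 0.0]
[-0.0, 0.0086, -0.0006] [1.8, -0.0, 0.0]
[-0.0, 0.0085, -0.0004] [1.8, -0.0, 0.0]
[-0.0, 0.0084, -0.0002] [1.8, -0.0, 0.0]
```

Call:
{"fn": "carry_out", "kwargs": {
  "targets": [
    [[0, 0.009, -0.002], [1.8, 0, 0], 0],
    [[0, 0.009, -0.002], [1.8, 0, 0], 0],
    [[0, 0.009, -0.002], [1.8, 0, 0], 0],
    [[0, 0.009, -0.0015], [1.8, 0, 0], 0],
    [[0, 0.009, -0.0015], [1.8, 0, 0], 0]
  ]
}}

```text
t: 2.75
position: [0.5886, -0.1014, 0.1065]
eef_rot: [1.373, 0.484, -1.279]
wrist_force: [-5.5, 3.9, -2.1]
opening: -0.0001
```

```bash
python3 push.py 0.3 10
```

```text
t 2.75 P [ 0.5886 -0.1014  0.1065] J [-0.07  0.1   1.69 -0.43  1.02  0.47] F [-5.5  3.9 -2.1] T [ 0.72  1.05 -0.11] op -0.0001
[[ 0.32  0.86 -0.4 ]
 [-0.38 -0.27 -0.89]
 [-0.87  0.44  0.23]]
in bar frame L,U,N 0.11312922865207797 -0.115363903658076 -0.010237362889831172
r 0.16157677012071994 q finger 0.611572303603818
[0.0017, 0.0049, -0.0005] [1.1, -0.0, 0.0]
[-0.0, 0.0049, -0.0005] [1.1, -0.0, 0.0]
[-0.0, 0.0049, -0.0004] [1.1, -0.0, 0.0]
[-0.0, 0.0048, -0.0004] [1.1, -0.0, 0.0]
[-0.0, 0.0048, -0.0003] [1.1, -0.0, 0.0]
[-0.0, 0.0048, -0.0002] [1.1, -0.0, 0.0]
[-0.0, 0.0048, -0.0002] [1.1, -0.0, 0.0]
[-0.0, 0.0047, -0.0001] [1.1, -0.0, 0.0]
[-0.0, 0.0047, -0.0001] [1.1, -0.0, 0.0]
[-0.0, 0.0047, -0.0] [1.1, -0.0, 0.0]
```

Call:
{"fn": "carry_out", "kwargs": {
  "targets": [
    [[0.001, 0.0085, -0.0007], [2.5, 0, 0], 0],
    [[0, 0.0085, -0.0007], [2.5, 0, 0], 0],
    [[0, 0.0085, -0.0006], [2.5, 0, 0], 0],
    [[0, 0.0085, -0.0005], [2.5, 0, 0], 0],
    [[0, 0.0085, -0.0005], [2.5, 0, 0], 0]
  ]
}}

```text
t: 3.38
position: [0.625, -0.1074, 0.122]
eef_rot: [1.567, 0.361, -1.373]
wrist_force: [-4.7, 7.8, 0.6]
opening: -0.0004
```

```bash
python3 push.py 0.0 6;python3 - <<'E'
from h import *
snap('wrist','w2.png')
E
```

```text
t 3.375 P [ 0.625  -0.1074  0.122 ] J [-0.08  0.18  1.56 -0.4   1.07  0.65] F [-4.7  7.8  0.6] T [1.23 0.68 0.25] op -0.0004
[[ 0.32  0.75 -0.58]
 [-0.36 -0.47 -0.8 ]
 [-0.88  0.47  0.12]]
in bar frame L,U,N 0.13690216806482522 -0.08316458356454426 -0.010835335258434064
r 0.16018286918492164 q finger 0.36067560987394776
[0.001, 0.0094, -0.0012] [2.5, -0.1, 0.2]
[-0.0001, 0.0093, -0.001] [2.5, -0.1, 0.2]
[-0.0001, 0.0093, -0.0009] [2.5, -0.1, 0.2]
[-0.0001, 0.0092, -0.0007] [2.5, -0.1, 0.2]
[-0.0001, 0.0091, -0.0006] [2.5, -0.1, 0.2]
[-0.0, 0.0091, -0.0004] [2.5, -0.1, 0.2]
```

View pics/w2.png

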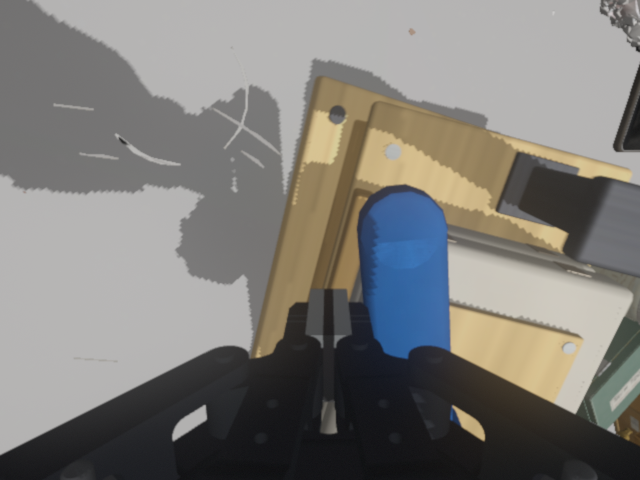

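The bar is moving cleanly. Its end is at (403,200) and the keeper jaw is at (600,220), and the finger lies along the bar's near side. I'll keep pushing.

Call:
{"fn": "carry_out", "kwargs": {
  "targets": [
    [[0.001, 0.0095, -0.0012], [2.5, 0, 0.2], 0],
    [[0, 0.0095, -0.001], [2.5, 0, 0.2], 0],
    [[0, 0.0095, -0.0009], [2.5, 0, 0.2], 0],
    [[0, 0.0095, -0.0007], [2.5, 0, 0.2], 0]
  ]
}}

```text
t: 3.92
position: [0.6542, -0.1212, 0.1368]
eef_rot: [1.718, 0.237, -1.436]
wrist_force: [-4.7, 6.7, 0.2]
opening: -0.0001
```

```bash
python3 push.py 0.0 4;python3 - <<'E'
from h import *
snap('wrist','w3.png')
E
```

```text
t 3.925 P [ 0.6542 -0.1212  0.1368] J [-0.1   0.24  1.45 -0.38  1.09  0.8 ] F [-4.7  6.7  0.2] T [0.99 0.78 0.14] op -0.0001
[[ 0.32  0.63 -0.71]
 [-0.36 -0.61 -0.7 ]
 [-0.87  0.48  0.03]]
in bar frame L,U,N 0.15012007917850306 -0.05026555444373988 -0.012777658891172284
r 0.1583119203853475 q finger 0.13566544811460146
[-0.0009, 0.0052, 0.0002] [1.1, -0.1, 0.2]
[-0.0001, 0.0052, 0.0003] [1.1, -0.1, 0.2]
[-0.0, 0.0052, 0.0003] [1.1, -0.1, 0.2]
[-0.0, 0.0051, 0.0004] [1.1, -0.1, 0.2]
```

View pics/w3.png

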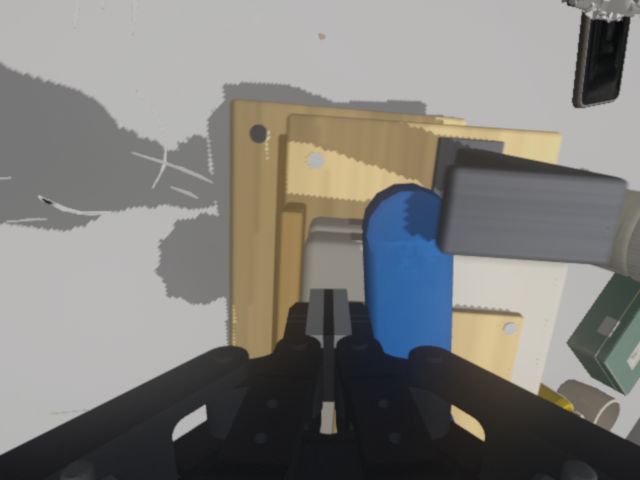

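Call:
{"fn": "carry_out", "kwargs": {
  "targets": [
    [[-0.0005, 0.005, 0.001], [1.1, 0, 0.2], 0],
    [[0, 0.005, 0.001], [1.1, 0, 0.2], 0],
    [[0, 0.005, 0.001], [1.1, 0, 0.2], 0],
    [[0, 0.004, 0.0005], [1.1, 0, 0.2], 0]
  ]
}}

```text
t: 4.47
position: [0.6632, -0.1303, 0.1432]
eef_rot: [1.784, 0.181, -1.457]
wrist_force: [-2.4, 6.7, -0.7]
opening: -0.0001
```

```bash
python3 push.py -0.03 2
```

```text
t 4.475 P [ 0.6632 -0.1303  0.1432] J [-0.11  0.26  1.42 -0.37  1.1   0.86] F [-2.4  6.7 -0.7] T [1.19 0.61 0.25] op -0.0001
[[ 0.32  0.57 -0.76]
 [-0.36 -0.66 -0.65]
 [-0.87  0.49 -0.01]]
in bar frame L,U,N 0.15100335863202374 -0.03600689669717355 -0.01357733802693449
r 0.15523695091025366 q finger 0.042884980009099655
[-0.0017, 0.0055, -0.0] [0.8, -0.3, 0.4]
[-0.0, 0.0055, 0.0001] [0.8, -0.3, 0.4]
```

Call:
{"fn": "carry_out", "kwargs": {
  "targets": [
    [[-0.001, 0.005, 0.0005], [0.8, 0, 0.2], 0],
    [[0, 0.004, 0], [0, 0, 0], 0],
    [[0, 0.003, 0], [0, 0, 0], 0]
  ]
}}

```text
t: 4.85
position: [0.6666, -0.1332, 0.1451]
eef_rot: [1.794, 0.181, -1.47]
wrist_force: [-11.9, 11.7, 1.2]
opening: -0.0003
```

```bash
python3 push.py -0.03 2
```

```text
t 4.85 P [ 0.6666 -0.1332  0.1451] J [-0.12  0.27  1.4  -0.36  1.11  0.86] F [-11.9  11.7   1.2] T [ 1.67  1.8  -0.14] op -0.0003
[[ 0.32  0.56 -0.76]
 [-0.36 -0.68 -0.64]
 [-0.88  0.48 -0.01]]
in bar frame L,U,N 0.15171755556121513 -0.03129168680959046 -0.014182469925002883
r 0.15491089803128733 q finger 0.011795283270169599
[-0.0023, 0.0031, 0.0004] [0.5, -0.2, 0.7]
[-0.0, 0.0031, 0.0004] [0.5, -0.2, 0.7]
```

Call:
{"fn": "carry_out", "kwargs": {
  "targets": [
    [[0, 0.004, 0], [0, 0, 0], 0],
    [[0, 0.004, 0], [0, 0, 0], 0]
  ]
}}

```text
t: 5.1
position: [0.667, -0.1331, 0.1443]
eef_rot: [1.792, 0.196, -1.485]
wrist_force: [-16.3, 14.2, 2.3]
opening: -0.0001
```

```bash
python3 push.py -0.03 2
```

```text
t 5.1 P [ 0.667  -0.1331  0.1443] J [-0.12  0.28  1.38 -0.35  1.13  0.84] F [-16.3  14.2   2.3] T [ 2.01  2.14 -0.21] op -0.0001
[[ 0.3   0.57 -0.76]
 [-0.35 -0.68 -0.64]
 [-0.89  0.46 -0.01]]
in bar frame L,U,N 0.1521223240664093 -0.03150466597273415 -0.014983151789252847
r 0.15535039574271833 q finger 0.01316043228604219
[-0.0031, 0.0032, 0.0006] [0.6, -0.1, 1.2]
[-0.0001, 0.0033, 0.0006] [0.6, -0.1, 1.2]
```

Call:
{"fn": "carry_out", "kwargs": {
  "targets": [
    [[0, -0.012, 0], [0, 0, 0], 0],
    [[-0.01, -0.01, 0], [0, 0, 0], 0],
    [[-0.035, 0, 0], [0, 0, 0], 0],
    [[-0.04, 0, 0.005], [0, 0, 0], 0.5],
    [[-0.03, 0, 0.01], [0, 0, 0], 1]
  ]
}}

```text
t: 5.72
position: [0.6056, -0.0855, 0.2374]
eef_rot: [1.79, 0.196, -1.487]
wrist_force: [0.5, -0.2, 0.6]
opening: 0.0358
```

```bash
python3 - <<'E'
from plan import *
st(); snap('wrist','w4.png'); snap('top','t4.png'); snap('scene','s4.png')
P,M,s=now(); K=p+.095*L+.044*N; print(K, M.T@(K+.05*N-P))
a=cv2.imread('pics/top0.png')
a=cv2.imread('pics/s4.png')[130:250,265:405]; cv2.imwrite('pics/s4z.png',cv2.resize(a,None,fx=5,fy=5,interpolation=cv2.INTER_CUBIC))
E
```

```text
t 5.725 P [ 0.6056 -0.0855  0.2374] J [-0.05  0.05  1.45 -0.36  1.31  0.86] F [ 0.5 -0.2  0.6] T [ 0.13  0.13 -0.05] op 0.0358
[[ 0.3   0.57 -0.77]
 [-0.35 -0.68 -0.64]
 [-0.89  0.46 -0.01]]
[ 0.62217712 -0.16851918  0.21110512] [0.00757406 0.0506702  0.04116225]
```

View pics/w4.png

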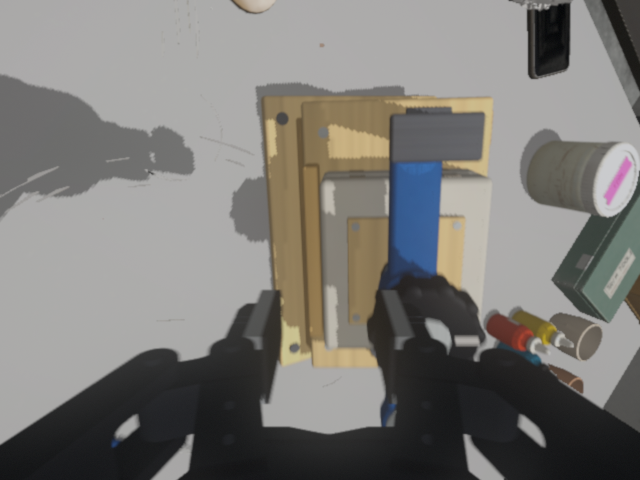

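View pics/s4z.png

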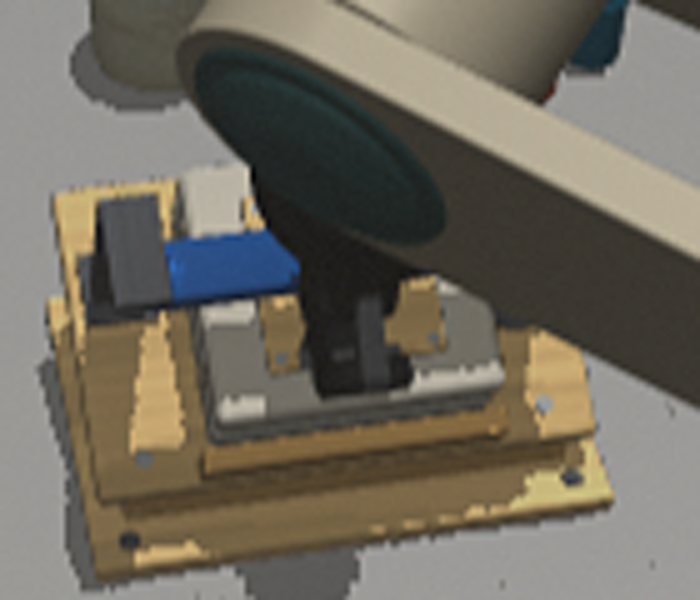

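```bash
cat > hov.py <<'E'
from plan import *
import sys
# args: height above knob top, angle(deg) about tool x rel to frame(U), rows, off L, off U
h,a,n=float(sys.argv[1]),float(sys.argv[2]),int(sys.argv[3]); oL,oU=(float(sys.argv[4]),float(sys.argv[5])) if len(sys.argv)>4 else (0,0)
st();P,M,s=now(); K=p+.095*L+.044*N+oL*L+oU*U
F0=frame(U); cur=np.degrees(R.from_matrix(F0.T@M).as_rotvec()); print('cur ang',cur, 'rel pos',np.array([(P-K)@L,(P-K)@U,(P-K)@N]).round(4))
T=K+h*N; M0,P0=M,P
c0=cur[0]
for i in range(1,n+1):
    aa=c0+(a-c0)*i/n; M1=F0@R.from_rotvec([np.radians(aa),0,0]).as_matrix()
    rem=R.from_rotvec(np.radians([0,cur[1],cur[2]])*0).as_matrix(); M1=M1@rem; P1=P+(T-P)*i/n
    print(np.round(M0.T@(P1-P0),4).tolist(),np.degrees(R.from_matrix(M0.T@M1).as_rotvec()).round(1).tolist());P0,M0=P1,M1
E
python3 hov.py 0.06 -90 10
python3 - <<'E'
from plan import *
A=[plane('w4',x,y,p,N) for x,y in [(391,170),(441,170),(388,265),(438,265)]]
for a,b in ((A[2],A[0]),(A[3],A[1])):
  d=a-b; print('q',np.arctan2(d@U*1,-d@L))
m=(A[0]+A[1])/2-p; print(m@L,m@U)
E
```

```text
t 5.875 P [ 0.6064 -0.0859  0.2379] J [-0.05  0.05  1.45 -0.36  1.31  0.86] F [-0.4  0.1 -0.4] T [ 0.14  0.15 -0.01] op 0.0582
[[ 0.3   0.57 -0.77]
 [-0.35 -0.68 -0.64]
 [-0.89  0.46 -0.01]]
cur ang [ 0.65834831  0.1566093  -2.30917462] rel pos [ 0.0417 -0.0498  0.0597]
[-0.0002, 0.005, 0.0041] [-9.1, -0.3, 2.3]
[-0.0, 0.0043, 0.0049] [-9.1, 0.0, 0.0]
[-0.0, 0.0035, 0.0055] [-9.1, -0.0, -0.0]
[-0.0, 0.0026, 0.006] [-9.1, -0.0, 0.0]
[-0.0, 0.0016, 0.0063] [-9.1, 0.0, -0.0]
[-0.0, 0.0006, 0.0065] [-9.1, -0.0, 0.0]
[-0.0, -0.0004, 0.0065] [-9.1, 0.0, -0.0]
[-0.0, -0.0014, 0.0063] [-9.1, -0.0, -0.0]
[-0.0, -0.0024, 0.006] [-9.1, 0.0, -0.0]
[-0.0, -0.0033, 0.0056] [-9.1, -0.0, 0.0]
q -0.0021981796911562973
q 0.030030979208467593
0.17797815617693435 -0.0031746597484614103
```

Call:
{"fn": "carry_out", "kwargs": {
  "targets": [
    [[-0.005, 0.005, 0.004], [-9.1, -0.3, 2.3], 1],
    [[0, 0.0045, 0.005], [-9.1, 0, 0], 1],
    [[0, 0.0035, 0.0055], [-9.1, 0, 0], 1],
    [[0, 0.0025, 0.006], [-9.1, 0, 0], 1],
    [[0, 0.0015, 0.0065], [-9.1, 0, 0], 1]
  ]
}}

```text
t: 6.5
position: [0.6026, -0.1156, 0.2474]
eef_rot: [1.101, 0.656, -1.152]
wrist_force: [0.2, 0.7, 0.4]
opening: 0.085
```

Call:
{"fn": "carry_out", "kwargs": {
  "targets": [
    [[0, 0.0005, 0.0065], [-9.1, 0, 0], 1],
    [[0, -0.0005, 0.0065], [-9.1, 0, 0], 1],
    [[0, -0.0015, 0.006], [-9.1, 0, 0], 1],
    [[0, -0.0025, 0.006], [-9.1, 0, 0], 1],
    [[0, -0.0035, 0.0055], [-9.1, 0, 0], 1]
  ]
}}

```text
t: 7.12
position: [0.6009, -0.1473, 0.2513]
eef_rot: [0.396, 1.016, -0.758]
wrist_force: [-0.9, 0.4, 0.1]
opening: 0.0853
```

```bash
python3 hov.py 0.06 -165 9
python3 -c "
from h import *
snap('wrist','w5.png')"
```

```text
t 7.125 P [ 0.6009 -0.1473  0.2513] J [-0.15  0.03  1.45 -0.35  1.28 -0.88] F [-0.9  0.4  0.1] T [0.17 0.08 0.  ] op 0.0853
[[ 0.31  0.73  0.61]
 [-0.38  0.69 -0.62]
 [-0.87 -0.04  0.49]]
cur ang [-9.35936706e+01 -3.40148539e-02 -1.14624140e+00] rel pos [-0.0024 -0.0058  0.0497]
[-0.0012, 0.0002, 0.0006] [-7.9, -0.8, 0.7]
[-0.0011, 0.0001, 0.0007] [-7.9, 0.0, 0.0]
[-0.0011, 0.0, 0.0007] [-7.9, -0.0, -0.0]
[-0.0011, -0.0001, 0.0007] [-7.9, -0.0, 0.0]
[-0.0011, -0.0002, 0.0007] [-7.9, -0.0, 0.0]
[-0.0011, -0.0003, 0.0007] [-7.9, 0.0, -0.0]
[-0.0011, -0.0003, 0.0006] [-7.9, -0.0, 0.0]
[-0.0011, -0.0004, 0.0006] [-7.9, -0.0, 0.0]
[-0.0011, -0.0005, 0.0005] [-7.9, 0.0, -0.0]
```

View pics/w5.png

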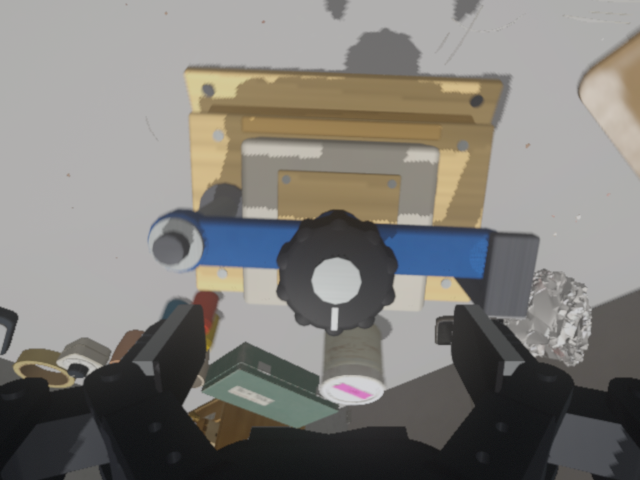

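```bash
python3 - <<'E'
from plan import *
k=plane('w5',336,281,p+.044*N,N); K=p+.095*L+.044*N; print('knob',k,K,[(k-K)@L,(k-K)@U])
x0=plane('w5',304,281,p+.044*N,N);x1=plane('w5',396,272,p+.044*N,N); print('rad',np.linalg.norm(x1-k))
b1=plane('w5',230,241,p,N)-p;b2=plane('w5',470,252.5,p,N)-p; print(b1@L,b1@U,b2@L,b2@U,'q',-np.arctan2((b2-b1)@U,(b2-b1)@L))
im=cv2.imread('pics/w5.png');g=cv2.cvtColor(im,cv2.COLOR_BGR2GRAY)
m=cv2.inRange(g,130,255)[250:312,300:375];n,l,s,c=cv2.connectedComponentsWithStats(m);print([(s[i],c[i]+[300,250]) for i in range(1,n) if s[i][4]>50])
d=(plane('w5',334,320,p+.044*N,N)-k); print('mark', np.degrees(np.arctan2(d@U,d@L)))
E
```

```text
knob [ 0.62454228 -0.16786021  0.21170386] [ 0.62217712 -0.16851918  0.21110512] [np.float64(0.002225480675403681), np.float64(0.0011974800450111312)]
rad 0.029931627126435587
0.03400661781092067 -0.0030836745792077675 0.17708726391711993 -0.005265842403847968 q 0.015250131412001636
[(array([  11,    8,   50,   47, 1802], dtype=int32), array([335.8490566 , 280.70421754]))]
mark 88.93146930231342
```

Call:
{"fn": "carry_out", "kwargs": {
  "targets": [
    [[-0.001, 0, 0.0005], [-10, -0.8, 0.7], 1],
    [[-0.001, 0, 0.0005], [-10, 0, 0], 1],
    [[-0.001, 0, 0.0005], [-10, 0, 0], 1],
    [[-0.001, 0, 0.0005], [-10, 0, 0], 1],
    [[-0.001, 0, 0.0005], [-10, 0, 0], 1]
  ]
}}

```text
t: 7.8
position: [0.6008, -0.1474, 0.2496]
eef_rot: [-0.378, 1.232, -0.242]
wrist_force: [-0.1, -0.6, 0.9]
opening: 0.0856
```

Call:
{"fn": "carry_out", "kwargs": {
  "targets": [
    [[0, 0, 0.0005], [-10, 0, 0], 1],
    [[0, 0, 0.0005], [-10, 0, 0], 1],
    [[0, 0, 0.0005], [-10, 0, 0], 1],
    [[0, 0, 0.0005], [-10, 0, 0], 1],
    [[0, 0, 0], [-7, 0, 0], 1]
  ]
}}

```text
t: 8.43
position: [0.6022, -0.1467, 0.2425]
eef_rot: [-1.091, 1.3, 0.298]
wrist_force: [0.1, 0.2, -0.4]
opening: 0.0854
```

```bash
python3 hov.py 0.03 -192 3 0.002 0
python3 -c "
from h import *
snap('wrist','w6.png')"
```

```text
t 8.425 P [ 0.6022 -0.1467  0.2425] J [-0.15  0.04  1.47 -0.35  1.26 -2.6 ] F [ 0.1  0.2 -0.4] T [0.17 0.17 0.05] op 0.0854
[[ 0.31 -0.72  0.62]
 [-0.38  0.5   0.78]
 [-0.87 -0.48 -0.12]]
cur ang [167.26696286  -1.07765276   0.78480021] rel pos [-0.003  -0.0099  0.042 ]
[0.0039, -0.0035, 0.0003] [-119.8, 0.6, -0.9]
[0.004, 0.0015, -0.0031] [-119.8, 0.0, 0.0]
[0.004, 0.002, 0.0028] [-119.8, 0.0, -0.0]
```

View pics/w6.png

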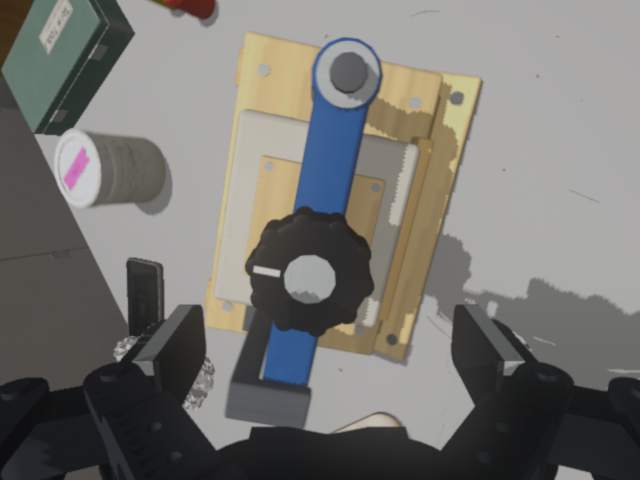

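```bash
python3 - <<'E'
from plan import *
im=cv2.imread('pics/w6.png');g=cv2.cvtColor(im,cv2.COLOR_BGR2GRAY)
m=cv2.inRange(g,130,255)[250:310,282:340];n,l,s,c=cv2.connectedComponentsWithStats(m);print([(s[i],c[i]+[282,250]) for i in range(1,n) if s[i][4]>50])
k=plane('w6',310,279,p+.044*N,N); K=p+.095*L+.044*N; print('knob',k,[(k-K)@L,(k-K)@U])
b=plane('w6',349,73,p+.008*N,N)-p;print('bolt',b@L,b@U)
k5=plane('w5',336,281,p+.044*N,N)
x,e=tri([ray('w5',336,281),ray('w6',310,279)]);print('tri',[(x-K)@L,(x-K)@U,(x-K)@N],e)
P,M,_=now()
Kk=(k+k5)/2
for h in (.02,-.027): print(h,M.T@(Kk+h*N-P))
E
```

```text
[(array([   2,    5,   51,   45, 1689], dtype=int32), array([309.78863233, 276.35168739]))]
knob [ 0.62452232 -0.16365703  0.20985256] [np.float64(0.004943051222786728), np.float64(-0.0025051119894279822)]
bolt 0.0023608284798085776 -0.0006003254395112352
tri [np.float64(0.001882928399307219), np.float64(-0.0020152260709062966), np.float64(0.008196686093521784)] [np.float64(9.994154483852863e-05), np.float64(9.994154483856689e-05)]
0.02 [ 0.02160606 -0.01051148  0.00258626]
-0.027 [ 0.0685998  -0.01118126  0.00296109]
```

Call:
{"fn": "carry_out", "kwargs": {
  "targets": [
    [[0.007, -0.0055, 0.0015], [0, 0.6, -0.4], 1],
    [[0.007, -0.0055, 0.0015], [0, 0.4, -0.4], 1],
    [[0.006, 0, 0], [0, 0, 0], 1],
    [[0, 0, 0], [0, 0, 0], 1]
  ]
}}

```text
t: 8.98
position: [0.6191, -0.1586, 0.2263]
eef_rot: [-1.101, 1.311, 0.276]
wrist_force: [-0.3, 0.4, 0.7]
opening: 0.0851
```

```bash
cat > k.py <<'E'
from plan import *
import sys
st();P,M,_=now();Kk=p+.095*L+.044*N+.0035*L-.0007*U
d=P-Kk;print('rel L,U,N',[round(d@v,4) for v in (L,U,N)],'ang',np.degrees(R.from_matrix(frame(U).T@M).as_rotvec()).round(2))
for h in map(float,sys.argv[1:]): print(h,(M.T@(Kk+h*N-P)).round(4), np.degrees(R.align_vectors([M.T@-N],[[1,0,0]])[0].as_rotvec()).round(2))
E
python3 k.py -.026
```

```text
t 8.975 P [ 0.6191 -0.1586  0.2263] J [-0.16  0.1   1.44 -0.38  1.23 -2.59] F [-0.3  0.4  0.7] T [ 0.13  0.14 -0.01] op 0.0851
[[ 0.31 -0.71  0.63]
 [-0.4   0.5   0.77]
 [-0.86 -0.49 -0.13]]
rel L,U,N [np.float64(0.0007), np.float64(0.0), np.float64(0.0179)] ang [1.6746e+02 1.1000e-01 2.3700e+00]
-0.026 [0.0439 0.0001 0.0006] [ 0.   -1.61 -0.1 ]
```

Call:
{"fn": "carry_out", "kwargs": {
  "targets": [
    [[0.012, 0, 0], [0, -1.6, 0], 1],
    [[0.011, 0, 0], [0, 0, 0], 1],
    [[0.011, 0, 0], [0, 0, 0], 1],
    [[0.009, 0, 0], [0, 0, 0], 1],
    [[0, 0, 0], [0, 0, 0], 1]
  ]
}}

```text
t: 9.6
position: [0.6337, -0.1758, 0.1875]
eef_rot: [-1.092, 1.286, 0.289]
wrist_force: [0.7, 0.4, -0.2]
opening: 0.0854
```

```bash
python3 k.py -.026
python3 -c "
from h import *
snap('wrist','w7.png')"
```

```text
t 9.6 P [ 0.6337 -0.1758  0.1875] J [-0.19  0.15  1.45 -0.35  1.13 -2.61] F [ 0.7  0.4 -0.2] T [0.13 0.16 0.04] op 0.0854
[[ 0.32 -0.71  0.62]
 [-0.38  0.5   0.78]
 [-0.87 -0.49 -0.11]]
rel L,U,N [np.float64(0.0005), np.float64(0.0001), np.float64(-0.027)] ang [ 1.6757e+02 -1.2000e-01  4.0000e-02]
-0.026 [-0.001   0.0002 -0.0005] [ 0.   -0.02 -0.09]
```

View pics/w7.png

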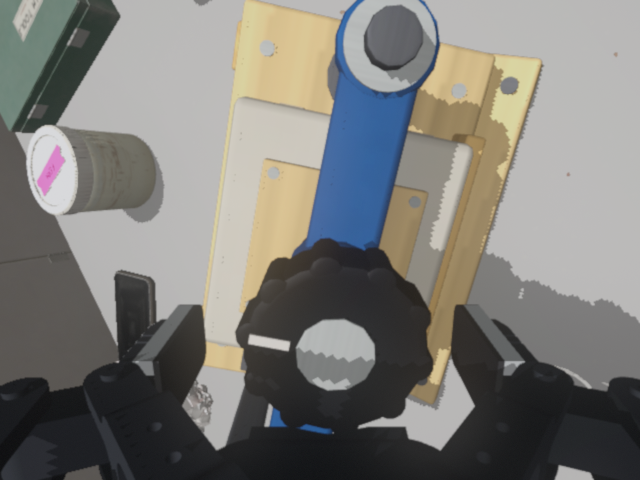

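```bash
python3 - <<'E'
from plan import *
K=p+.095*L+.044*N
k=plane('w7',335,354,K,N);print([(k-K)@L,(k-K)@U])
x,e=tri([ray('w5',336,281),ray('w6',310,279),ray('w7',335,354)]);print('tri',[(x-K)@L,(x-K)@U,(x-K)@N],e)
P,M,_=now();print(M.T@(k-P),M.T@(x-P))
E
```

```text
[np.float64(0.0062258331397903625), np.float64(-0.0028115295324888235)]
tri [np.float64(0.0019410054970647908), np.float64(-0.0018351652840682383), np.float64(0.007529876792113036)] [np.float64(0.00014154198481089973), np.float64(0.00029168263088110384), np.float64(0.0002197118726124311)]
[-0.02644588  0.00205894  0.00254758] [-0.03397598  0.00203306 -0.00184661]
```

Call:
{"fn": "carry_out", "kwargs": {
  "targets": [
    [[-0.003, 0.002, -0.001], [0, 0, 0], 1],
    [[0, 0, 0], [0, 0, 0], 0.6],
    [[0, 0, 0], [0, 0, 0], 0.4],
    [[0, 0, 0], [0, 0, 0], 0.4],
    [[0, 0, 0], [0, 0, 0], 0.4]
  ],
  "squeeze": 60
}}

```text
t: 10.28
position: [0.6301, -0.1732, 0.1914]
eef_rot: [-1.092, 1.285, 0.289]
wrist_force: [-0.3, -0.5, -1.4]
opening: 0.0554
```

```bash
python3 k.py -.026
python3 -c "
from h import *
snap('wrist','w8.png')"
```

```text
t 10.275 P [ 0.6301 -0.1732  0.1914] J [-0.19  0.14  1.46 -0.35  1.14 -2.6 ] F [-0.3 -0.5 -1.4] T [-0.08 -0.15  0.01] op 0.0554
[[ 0.32 -0.71  0.62]
 [-0.38  0.5   0.78]
 [-0.87 -0.49 -0.11]]
rel L,U,N [np.float64(-0.0006), np.float64(-0.0016), np.float64(-0.0214)] ang [ 1.6758e+02 -8.0000e-02 -3.0000e-02]
-0.026 [ 0.0046 -0.0017  0.0002] [ 0.    0.02 -0.05]
```

View pics/w8.png

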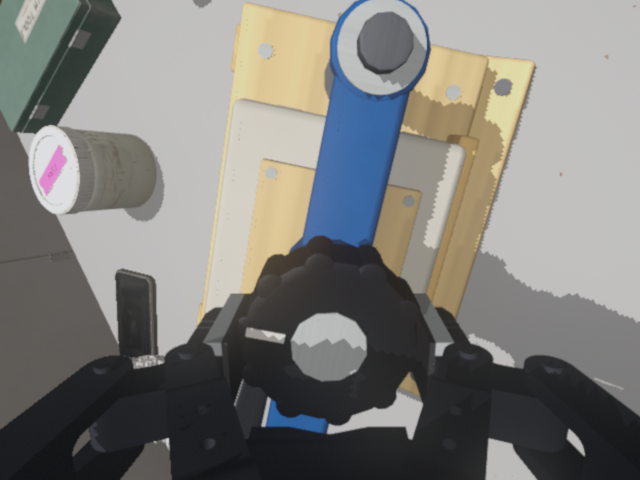

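Call:
{"fn": "carry_out", "kwargs": {
  "targets": [
    [[0.0005, 0, 0], [8, 0, 0], 0.4],
    [[0.0005, 0, 0], [8, 0, 0], 0.4],
    [[0.0005, 0, 0], [8, 0, 0], 0.4]
  ],
  "squeeze": 80
}}

```text
t: 10.7
position: [0.6307, -0.174, 0.1905]
eef_rot: [-0.725, 1.273, 0.007]
wrist_force: [0.7, -1.4, -0.0]
opening: 0.0548
```

```bash
cat > f.py <<'E'
from plan import *
P,M,s=now();Kk=p+.095*L+.044*N+.002*L-.0018*U; d=P-Kk
R0=frame(U).T@M; a=np.degrees(np.arctan2(R0[2,1],R0[1,1]))
print('t',round(s['t'],2),'ang',round(a,1),'J6',s['joint_positions'][5].round(3),'rel',[round(d@v*1e3,1) for v in (L,U,N)],'tilt',np.degrees(R.align_vectors([M.T@-N],[[1,0,0]])[0].as_rotvec()).round(2),'F LUN',[round(s['wrist_force']@v,1) for v in (L,U,N)],'T LUN',[round(s['torque']@v,2) for v in (L,U,N)],'eff6',s['joint_efforts'][5].round(2),'op',round(s['opening'],4))
E
python3 f.py
```

```text
t 10.7 ang -167.8 J6 -2.175 rel [np.float64(0.9), np.float64(-0.1), np.float64(-22.7)] tilt [ 0.    0.01 -0.02] F LUN [np.float64(-0.4), np.float64(1.3), np.float64(-0.8)] T LUN [np.float64(0.41), np.float64(-0.04), np.float64(0.25)] eff6 -1.3 op 0.0548
```

Call:
{"fn": "carry_out", "kwargs": {
  "targets": [
    [[0.0006, 0, 0], [10, 0, 0], 0.4],
    [[0.0006, 0, 0], [10, 0, 0], 0.4],
    [[0.0006, 0, 0], [10, 0, 0], 0.4],
    [[0.0006, 0, 0], [10, 0, 0], 0.4],
    [[0.0006, 0, 0], [10, 0, 0], 0.4]
  ]
}}

```text
t: 11.32
position: [0.6318, -0.1761, 0.1885]
eef_rot: [0.057, 1.119, -0.534]
wrist_force: [-2.8, -3.1, 0.2]
opening: 0.0549
```

```bash
python3 f.py; python3 -c "
from h import *
snap('wrist','w9.png')"
```

```text
t 11.32 ang -116.1 J6 -1.275 rel [np.float64(0.4), np.float64(0.9), np.float64(-25.6)] tilt [ 0.   -0.02 -0.04] F LUN [np.float64(-4.1), np.float64(0.5), np.float64(-0.1)] T LUN [np.float64(0.66), np.float64(0.49), np.float64(0.27)] eff6 -1.66 op 0.0549
```

View pics/w9.png

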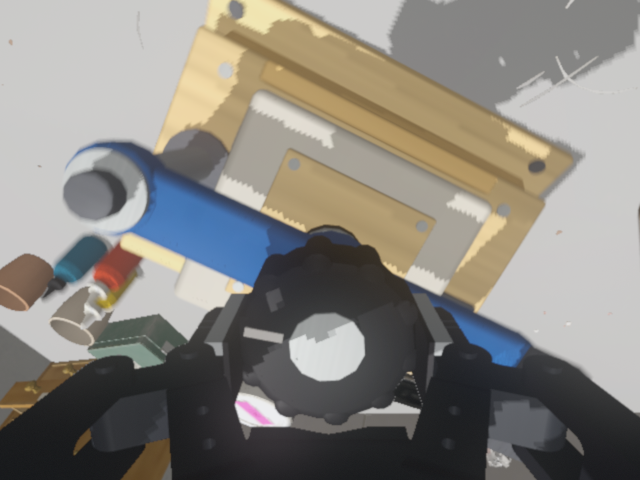

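Call:
{"fn": "carry_out", "kwargs": {
  "targets": [
    [[0.0006, 0, 0], [10, 0, 0], 0.4],
    [[0.0006, 0, 0], [10, 0, 0], 0.4],
    [[0.0006, 0, 0], [10, 0, 0], 0.4],
    [[0.0006, 0, 0], [10, 0, 0], 0.4],
    [[0.0006, 0, 0], [10, 0, 0], 0.4]
  ]
}}

```text
t: 12.0
position: [0.6321, -0.1781, 0.1862]
eef_rot: [0.829, 0.807, -0.999]
wrist_force: [-6.3, -0.3, 0.2]
opening: 0.055
```

```bash
python3 f.py
```

```text
t 12.0 ang -64.9 J6 -0.385 rel [np.float64(-0.7), np.float64(1.2), np.float64(-28.5)] tilt [ 0.   -0.1   0.04] F LUN [np.float64(-5.0), np.float64(-3.3), np.float64(2.1)] T LUN [np.float64(0.29), np.float64(0.45), np.float64(0.25)] eff6 -1.64 op 0.055
```

Call:
{"fn": "carry_out", "kwargs": {
  "targets": [
    [[0.0006, 0, 0], [10, 0, 0], 0.4],
    [[0.0006, 0, 0], [10, 0, 0], 0.4],
    [[0.0006, 0, 0], [10, 0, 0], 0.4]
  ]
}}

```text
t: 12.38
position: [0.6319, -0.1789, 0.1846]
eef_rot: [1.279, 0.543, -1.236]
wrist_force: [-7.1, 1.5, 0.8]
opening: 0.055
```

```bash
python3 f.py
```

```text
t 12.38 ang -34.5 J6 0.146 rel [np.float64(-1.4), np.float64(0.9), np.float64(-30.0)] tilt [ 0.   -0.03  0.16] F LUN [np.float64(-4.4), np.float64(-4.6), np.float64(3.6)] T LUN [np.float64(0.08), np.float64(0.12), np.float64(0.35)] eff6 -1.51 op 0.055
```

Call:
{"fn": "carry_out", "kwargs": {
  "targets": [
    [[0.0003, 0, 0], [5, 0, 0], 0.4]
  ]
}}

```text
t: 12.5
position: [0.6317, -0.179, 0.1843]
eef_rot: [1.352, 0.494, -1.272]
wrist_force: [-4.7, -0.6, -0.2]
opening: 0.0549
```

```bash
python3 f.py
```

```text
t 12.5 ang -29.5 J6 0.234 rel [np.float64(-1.6), np.float64(0.7), np.float64(-30.3)] tilt [ 0.   -0.    0.18] F LUN [np.float64(-4.0), np.float64(-2.4), np.float64(1.1)] T LUN [np.float64(-0.09), np.float64(0.23), np.float64(0.31)] eff6 -0.23 op 0.0549
```

Call:
{"fn": "carry_out", "kwargs": {
  "targets": [
    [[0.0003, 0, 0], [5, 0, 0], 0.4]
  ]
}}

```text
t: 12.62
position: [0.6317, -0.1791, 0.184]
eef_rot: [1.424, 0.443, -1.306]
wrist_force: [-4.0, 0.3, -0.9]
opening: 0.055
```

```bash
python3 f.py
```

```text
t 12.62 ang -24.5 J6 0.32 rel [np.float64(-1.7), np.float64(0.5), np.float64(-30.5)] tilt [0.   0.03 0.18] F LUN [np.float64(-2.9), np.float64(-2.9), np.float64(0.7)] T LUN [np.float64(-0.08), np.float64(0.2), np.float64(0.37)] eff6 -0.57 op 0.055
```

Call:
{"fn": "carry_out", "kwargs": {
  "targets": [
    [[0.0003, 0, 0], [5, 0, 0], 0.4]
  ]
}}

```text
t: 12.75
position: [0.6316, -0.1791, 0.1837]
eef_rot: [1.495, 0.391, -1.339]
wrist_force: [-4.2, -0.0, -1.1]
opening: 0.0553
```

```bash
python3 f.py
```

```text
t 12.75 ang -19.6 J6 0.407 rel [np.float64(-1.7), np.float64(0.4), np.float64(-30.8)] tilt [0.   0.06 0.18] F LUN [np.float64(-3.2), np.float64(-3.0), np.float64(0.4)] T LUN [np.float64(-0.07), np.float64(0.08), np.float64(0.36)] eff6 -0.57 op 0.0553
```

Call:
{"fn": "carry_out", "kwargs": {
  "targets": [
    [[0.0003, 0, 0], [5, 0, 0], 0.4]
  ]
}}

```text
t: 12.88
position: [0.6316, -0.1792, 0.1834]
eef_rot: [1.565, 0.336, -1.371]
wrist_force: [-5.2, 0.9, -0.2]
opening: 0.0548
```

```bash
python3 f.py
```

```text
t 12.88 ang -14.7 J6 0.494 rel [np.float64(-1.8), np.float64(0.3), np.float64(-31.1)] tilt [0.   0.1  0.18] F LUN [np.float64(-3.3), np.float64(-3.7), np.float64(1.8)] T LUN [np.float64(0.02), np.float64(0.06), np.float64(0.34)] eff6 -0.58 op 0.0548
```

Call:
{"fn": "carry_out", "kwargs": {
  "targets": [
    [[0.0003, 0, 0], [5, 0, 0], 0.4]
  ]
}}

```text
t: 13.0
position: [0.6315, -0.1793, 0.1831]
eef_rot: [1.636, 0.28, -1.402]
wrist_force: [-3.8, 1.6, -0.0]
opening: 0.0548
```

```bash
python3 f.py
```

```text
t 13.0 ang -9.7 J6 0.58 rel [np.float64(-1.9), np.float64(0.1), np.float64(-31.4)] tilt [0.   0.13 0.18] F LUN [np.float64(-1.8), np.float64(-3.2), np.float64(1.8)] T LUN [np.float64(0.07), np.float64(0.01), np.float64(0.29)] eff6 -0.58 op 0.0548
```

Call:
{"fn": "carry_out", "kwargs": {
  "targets": [
    [[0.0003, 0, 0], [5, 0, 0], 0.4],
    [[0.0003, 0, 0], [5, 0, 0], 0.4]
  ]
}}

```text
t: 13.25
position: [0.6315, -0.1793, 0.1825]
eef_rot: [1.775, 0.163, -1.461]
wrist_force: [-3.4, 1.0, 0.1]
opening: 0.055
```

```bash
python3 f.py
```

```text
t 13.25 ang 0.2 J6 0.753 rel [np.float64(-1.9), np.float64(-0.2), np.float64(-31.9)] tilt [0.   0.2  0.17] F LUN [np.float64(-1.9), np.float64(-2.5), np.float64(1.6)] T LUN [np.float64(0.25), np.float64(0.04), np.float64(0.34)] eff6 -0.58 op 0.055
```

Call:
{"fn": "carry_out", "kwargs": {
  "targets": [
    [[0.0003, 0, 0], [5, 0, 0], 0.4]
  ]
}}

```text
t: 13.38
position: [0.6315, -0.1793, 0.1822]
eef_rot: [1.843, 0.101, -1.488]
wrist_force: [-2.9, 0.6, -0.7]
opening: 0.0547
```

```bash
python3 f.py
```

```text
t 13.38 ang 5.1 J6 0.84 rel [np.float64(-1.9), np.float64(-0.4), np.float64(-32.2)] tilt [0.   0.23 0.16] F LUN [np.float64(-1.8), np.float64(-2.4), np.float64(0.6)] T LUN [np.float64(0.32), np.float64(0.07), np.float64(0.35)] eff6 -0.58 op 0.0547
```

Call:
{"fn": "carry_out", "kwargs": {
  "targets": [
    [[0.0003, 0, 0], [5, 0, 0], 0.4],
    [[0.0003, 0, 0], [5, 0, 0], 0.4]
  ]
}}

```text
t: 13.62
position: [0.6315, -0.1793, 0.1815]
eef_rot: [1.979, -0.028, -1.538]
wrist_force: [-2.6, 1.1, 0.9]
opening: 0.0548
```

```bash
python3 f.py
```

```text
t 13.62 ang 15.0 J6 1.013 rel [np.float64(-1.9), np.float64(-0.7), np.float64(-32.7)] tilt [0.   0.28 0.14] F LUN [np.float64(-1.2), np.float64(-1.7), np.float64(2.1)] T LUN [np.float64(0.42), np.float64(0.11), np.float64(0.29)] eff6 -0.57 op 0.0548
```

Call:
{"fn": "carry_out", "kwargs": {
  "targets": [
    [[0.0003, 0, 0], [5, 0, 0], 0.4]
  ]
}}

```text
t: 13.75
position: [0.6315, -0.1792, 0.1812]
eef_rot: [2.046, -0.096, -1.561]
wrist_force: [-1.3, -0.3, -0.6]
opening: 0.0546
```

```bash
python3 f.py
```

```text
t 13.75 ang 20.0 J6 1.1 rel [np.float64(-1.9), np.float64(-0.9), np.float64(-33.0)] tilt [0.   0.3  0.13] F LUN [np.float64(-1.1), np.float64(-0.8), np.float64(-0.2)] T LUN [np.float64(0.52), np.float64(0.12), np.float64(0.4)] eff6 -0.57 op 0.0546
```

Call:
{"fn": "carry_out", "kwargs": {
  "targets": [
    [[0.0003, 0, 0], [5, 0, 0], 0.4]
  ]
}}

```text
t: 13.88
position: [0.6315, -0.1792, 0.1809]
eef_rot: [2.112, -0.166, -1.583]
wrist_force: [-1.9, -0.8, 0.4]
opening: 0.0547
```

```bash
python3 f.py
```

```text
t 13.88 ang 24.9 J6 1.186 rel [np.float64(-1.8), np.float64(-1.0), np.float64(-33.3)] tilt [0.   0.32 0.12] F LUN [np.float64(-1.9), np.float64(-0.3), np.float64(0.6)] T LUN [np.float64(0.55), np.float64(0.2), np.float64(0.38)] eff6 -0.57 op 0.0547
```

Call:
{"fn": "carry_out", "kwargs": {
  "targets": [
    [[0.0003, 0, 0], [5, 0, 0], 0.4]
  ]
}}

```text
t: 14.0
position: [0.6316, -0.1791, 0.1806]
eef_rot: [2.177, -0.238, -1.602]
wrist_force: [-2.2, -0.3, 1.7]
opening: 0.055
```

```bash
python3 f.py
```

```text
t 14.0 ang 29.9 J6 1.273 rel [np.float64(-1.7), np.float64(-1.2), np.float64(-33.6)] tilt [0.   0.33 0.12] F LUN [np.float64(-1.9), np.float64(-0.1), np.float64(2.1)] T LUN [np.float64(0.63), np.float64(0.27), np.float64(0.37)] eff6 -0.56 op 0.055
```

Call:
{"fn": "carry_out", "kwargs": {
  "targets": [
    [[0.0003, 0, 0], [5, 0, 0], 0.4]
  ]
}}

```text
t: 14.12
position: [0.6317, -0.179, 0.1803]
eef_rot: [2.242, -0.313, -1.62]
wrist_force: [-2.7, 1.4, 0.6]
opening: 0.0548
```

```bash
python3 f.py
```

```text
t 14.12 ang 34.8 J6 1.359 rel [np.float64(-1.6), np.float64(-1.3), np.float64(-33.7)] tilt [0.   0.35 0.11] F LUN [np.float64(-1.1), np.float64(-2.1), np.float64(2.0)] T LUN [np.float64(0.72), np.float64(0.25), np.float64(0.44)] eff6 -0.47 op 0.0548
```

Call:
{"fn": "carry_out", "kwargs": {
  "targets": [
    [[0.0003, 0, 0], [5, 0, 0], 0.4]
  ]
}}

```text
t: 14.25
position: [0.6317, -0.179, 0.1802]
eef_rot: [2.305, -0.389, -1.637]
wrist_force: [-2.8, 0.3, 0.6]
opening: 0.0551
```

```bash
python3 f.py
```

```text
t 14.25 ang 39.8 J6 1.446 rel [np.float64(-1.5), np.float64(-1.4), np.float64(-33.9)] tilt [0.   0.36 0.1 ] F LUN [np.float64(-1.9), np.float64(-1.5), np.float64(1.5)] T LUN [np.float64(0.76), np.float64(0.35), np.float64(0.53)] eff6 -0.39 op 0.0551
```

Call:
{"fn": "carry_out", "kwargs": {
  "targets": [
    [[0.0003, 0, 0], [5, 0, 0], 0.4]
  ]
}}

```text
t: 14.38
position: [0.6318, -0.1789, 0.18]
eef_rot: [2.367, -0.468, -1.651]
wrist_force: [-3.4, -0.3, 1.7]
opening: 0.055
```

```bash
python3 f.py
```

```text
t 14.38 ang 44.7 J6 1.532 rel [np.float64(-1.4), np.float64(-1.5), np.float64(-34.0)] tilt [0.   0.38 0.1 ] F LUN [np.float64(-2.8), np.float64(-0.8), np.float64(2.5)] T LUN [np.float64(0.77), np.float64(0.41), np.float64(0.61)] eff6 -0.32 op 0.055
```

```bash
python3 -c "
from h import *
snap('wrist','w10.png')"; python3 f.py
```

```text
t 14.43 ang 45.0 J6 1.536 rel [np.float64(-1.4), np.float64(-1.5), np.float64(-34.0)] tilt [0.   0.37 0.1 ] F LUN [np.float64(-2.5), np.float64(-0.8), np.float64(2.0)] T LUN [np.float64(0.75), np.float64(0.39), np.float64(-0.33)] eff6 -0.37 op 0.055
```

View pics/w10.png

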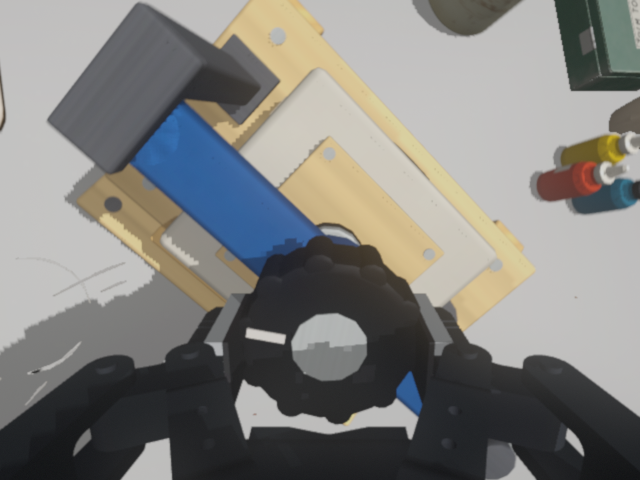

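Call:
{"fn": "carry_out", "kwargs": {
  "targets": [
    [[0.0003, 0, 0], [5, 0, 0], 0.4],
    [[0.0003, 0, 0], [5, 0, 0], 0.4]
  ]
}}

```text
t: 14.68
position: [0.632, -0.1787, 0.1797]
eef_rot: [2.489, -0.636, -1.673]
wrist_force: [-3.4, -0.9, 0.8]
opening: 0.0549
```

```bash
python3 f.py
```

```text
t 14.68 ang 54.7 J6 1.706 rel [np.float64(-1.2), np.float64(-1.7), np.float64(-34.2)] tilt [0.   0.39 0.08] F LUN [np.float64(-3.2), np.float64(-0.9), np.float64(1.5)] T LUN [np.float64(0.77), np.float64(0.56), np.float64(0.7)] eff6 -0.15 op 0.0549
```

Call:
{"fn": "carry_out", "kwargs": {
  "targets": [
    [[0.0003, 0, 0], [5, 0, 0], 0.4]
  ]
}}

```text
t: 14.8
position: [0.6321, -0.1786, 0.1796]
eef_rot: [2.547, -0.721, -1.681]
wrist_force: [-3.5, -0.2, 0.2]
opening: 0.0551
```

```bash
python3 f.py
```

```text
t 14.8 ang 59.6 J6 1.791 rel [np.float64(-1.0), np.float64(-1.8), np.float64(-34.4)] tilt [0.   0.39 0.08] F LUN [np.float64(-2.8), np.float64(-1.7), np.float64(1.2)] T LUN [np.float64(0.8), np.float64(0.68), np.float64(0.74)] eff6 -0.14 op 0.0551
```

Call:
{"fn": "carry_out", "kwargs": {
  "targets": [
    [[0, 0, 0], [0, 0, 0], 0.4],
    [[0, 0, 0], [0, 0, 0], 0.4]
  ]
}}

```text
t: 15.05
position: [0.6321, -0.1786, 0.1795]
eef_rot: [2.544, -0.716, -1.681]
wrist_force: [-3.1, -0.5, -0.7]
opening: 0.0546
```

```bash
python3 f.py
```

```text
t 15.05 ang 59.4 J6 1.786 rel [np.float64(-1.0), np.float64(-1.8), np.float64(-34.4)] tilt [0.   0.41 0.12] F LUN [np.float64(-2.7), np.float64(-1.8), np.float64(0.2)] T LUN [np.float64(0.52), np.float64(0.49), np.float64(-0.27)] eff6 -0.24 op 0.0546
```

Call:
{"fn": "carry_out", "kwargs": {
  "targets": [
    [[0, 0, 0], [3, 0, 0], 0.4]
  ]
}}

```text
t: 15.18
position: [0.6321, -0.1785, 0.1795]
eef_rot: [-2.527, 0.752, 1.651]
wrist_force: [-2.1, -1.5, 0.8]
opening: 0.0553
```

```bash
python3 f.py
```

```text
t 15.18 ang 62.2 J6 1.835 rel [np.float64(-1.0), np.float64(-1.8), np.float64(-34.4)] tilt [0.  0.4 0.1] F LUN [np.float64(-2.6), np.float64(0.2), np.float64(0.9)] T LUN [np.float64(0.49), np.float64(0.73), np.float64(0.88)] eff6 0.15 op 0.0553
```

Call:
{"fn": "carry_out", "kwargs": {
  "targets": [
    [[0, 0, 0], [0, 0, 0], 0.8],
    [[0, 0, 0], [0, 0, 0], 1],
    [[0, 0, 0], [0, 0, 0], 1],
    [[-0.01, 0, 0], [0, 0, 0], 1],
    [[-0.03, 0, 0], [0, 0, 0], 1]
  ]
}}

```text
t: 15.8
position: [0.6185, -0.1633, 0.2133]
eef_rot: [-2.529, 0.749, 1.661]
wrist_force: [-0.5, -0.5, 0.1]
opening: 0.0855
```

```bash
python3 f.py;python3 -c "
from h import *
snap('wrist','w11.png')"
```

```text
t 15.8 ang 61.8 J6 1.829 rel [np.float64(-1.4), np.float64(-2.6), np.float64(5.1)] tilt [0.   0.59 0.03] F LUN [np.float64(-0.7), np.float64(0.1), np.float64(0.0)] T LUN [np.float64(0.2), np.float64(0.0), np.float64(-0.03)] eff6 0.0 op 0.0855
```

View pics/w11.png

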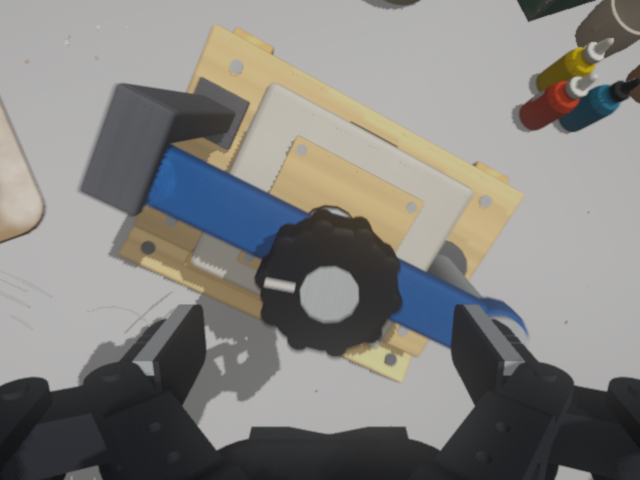

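Call:
{"fn": "carry_out", "kwargs": {
  "targets": [
    [[-0.04, 0, 0], [0, 0, 0], 1],
    [[-0.05, 0, 0], [0, 0, 0], 1],
    [[-0.05, 0, 0], [0, 0, 0], 1],
    [[-0.03, 0, 0], [0, 0, 0], 1],
    [[0, 0, 0], [0, 0, 0], 1]
  ]
}}

```text
t: 16.48
position: [0.5627, -0.0959, 0.3748]
eef_rot: [-2.542, 0.746, 1.642]
wrist_force: [0.2, -0.6, -0.6]
opening: 0.0855
```

```bash
python3 f.py;python3 -c "
from plan import *
snap('wrist','w12.png');snap('top','t12.png');snap('scene','s12.png')
a=cv2.absdiff(cv2.imread('pics/t12.png'),cv2.imread('pics/top0.png'))[200:320,160:290];print('diff',a.max(),a.mean())
"
```

```text
t 16.48 ang 61.9 J6 1.832 rel [np.float64(0.1), np.float64(2.4), np.float64(188.6)] tilt [ 0.   -0.24  0.24] F LUN [np.float64(-0.2), np.float64(0.2), np.float64(-0.8)] T LUN [np.float64(0.2), np.float64(0.0), np.float64(0.02)] eff6 0.01 op 0.0855
diff 81 8.825662393162393
```

View pics/w12.png

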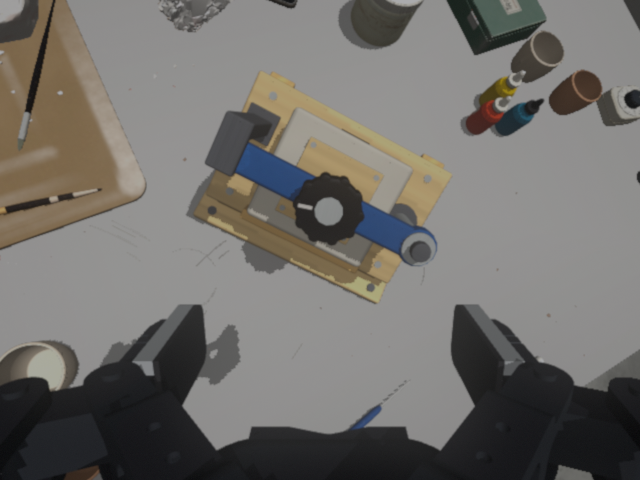

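View pics/t12.png

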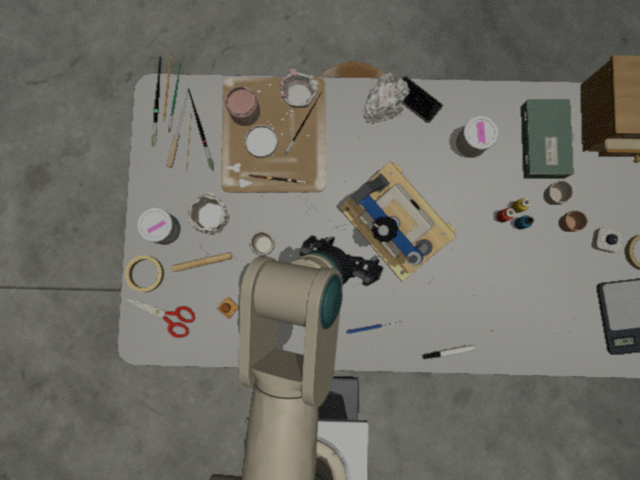

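```bash
python3 - <<'E'
from plan import *
im=cv2.imread('pics/w12.png');h=cv2.cvtColor(im,cv2.COLOR_BGR2HSV)
m=cv2.inRange(h,(100,150,60),(130,255,255));m[:140]=0;m[270:]=0;m[:,440:]=0
ys,xs=np.nonzero(m); 
for lo,hi in((250,285),(372,395)):
    k=(xs>lo)&(xs<hi); c=(xs[k].mean(),ys[k].mean()); q=plane('w12',*c,p,N)-p; print(c,q@L,q@U)
E
python3 -c "
from plant import manip
print(manip.finish_job())"
```

```text
(np.float64(267.3880184331797), np.float64(169.88018433179724)) 0.1600305739295183 -0.0016294739790303667
(np.float64(376.0), np.float64(228.66666666666666)) 0.0468279267128287 -0.0029410430472353363
the job is handed in; nothing more can be done
None
```

The clamp is set and the job is handed in, at about 16.5 s on the robot's clock. No verdict was reported.

**Bar:** I pushed it home with the shut fingers until it met its stop, where the push force rose from 7 N to over 20 N with no further travel. The last wrist picture shows it under the keeper. The measured angle was −0.01 rad there, and up to 0.03 rad in earlier pictures, so within the 0.04 rad limit by less than the measuring error at worst.

**Knob:** I turned it about 4.4 rad clockwise in one grip.
- **Turning torque:** It was about 0.25 N m running free and about 0.35 N m while the mould halves were closing. It rose to 0.88 N m after they seated.
- **Grip and release:** The knob's white mark showed no slip in the grip, and no visible spring-back after I let go.

**Clamping force:** I could not measure it directly, and two estimates disagree. The torque rise suggests about 50–105 N, and the angle turned after seating suggests up to about 170 N. Both lie inside the 30–250 N limits.

**Other checks:**
- **Robot clear:** The gripper is open and about 0.2 m clear of the knob, with wrist force near zero.
- **Cups, stamp and roller:** The tool stayed well above them throughout, with no sign of contact. In the last top picture the cream cup, roller and stamp look unmoved. The arm hides the terracotta cup from above, so I did not confirm that one. An image comparison of that area told me nothing, because the arm was in the picture.

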